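Knock out and box up the cast cleats

TASK

First swing the mould's red-knobbed knock-out lever fully to its stop and let it spring back, to break the castings loose. Then lift every cast cleat out of the mould and put them all in the plywood stock box, shut its lid flat, and lastly swing the red-knobbed latch fully closed so that it rests in the catch on the lid. Leave everything else on the bench where it is.

Things in the scene. Friction and masses are not known exactly. Their poses are not given: they have to be found in the camera images.
- cleat1: one of up to six like cast bronze cleats (0.28 kg; 3 to 5 are present, at the start upright in mould cavities). Base 66 (x) x 26 (y) x 12 mm (z 0 to 12), stem 28 x 14 mm (z 12 to 26), crossbar 74 (x) x 14 (y) x 12 mm (z 26 to 38). Origin: centre of the base's underside; z up through the crossbar, x along the crossbar
- cleat2: one of up to six like cast bronze cleats (0.28 kg; 3 to 5 are present, at the start upright in mould cavities). Base 66 (x) x 26 (y) x 12 mm (z 0 to 12), stem 28 x 14 mm (z 12 to 26), crossbar 74 (x) x 14 (y) x 12 mm (z 26 to 38). Origin: centre of the base's underside; z up through the crossbar, x along the crossbar
- cleat3: one of up to six like cast bronze cleats (0.28 kg; 3 to 5 are present, at the start upright in mould cavities). Base 66 (x) x 26 (y) x 12 mm (z 0 to 12), stem 28 x 14 mm (z 12 to 26), crossbar 74 (x) x 14 (y) x 12 mm (z 26 to 38). Origin: centre of the base's underside; z up through the crossbar, x along the crossbar
- cleat4: one of up to six like cast bronze cleats (0.28 kg; 3 to 5 are present, at the start upright in mould cavities). Base 66 (x) x 26 (y) x 12 mm (z 0 to 12), stem 28 x 14 mm (z 12 to 26), crossbar 74 (x) x 14 (y) x 12 mm (z 26 to 38). Origin: centre of the base's underside; z up through the crossbar, x along the crossbar
- cleat5: one of up to six like cast bronze cleats (0.28 kg; 3 to 5 are present, at the start upright in mould cavities). Base 66 (x) x 26 (y) x 12 mm (z 0 to 12), stem 28 x 14 mm (z 12 to 26), crossbar 74 (x) x 14 (y) x 12 mm (z 26 to 38). Origin: centre of the base's underside; z up through the crossbar, x along the crossbar
- cleat6: one of up to six like cast bronze cleats (0.28 kg; 3 to 5 are present, at the start upright in mould cavities). Base 66 (x) x 26 (y) x 12 mm (z 0 to 12), stem 28 x 14 mm (z 12 to 26), crossbar 74 (x) x 14 (y) x 12 mm (z 26 to 38). Origin: centre of the base's underside; z up through the crossbar, x along the crossbar
- mould: fixed aluminium block 220 (x) x 200 (y) x 30 mm (z) with six open cavities 70 (x) x 30 (y) x 14 mm deep at x = -50, +50, y = -60, 0, +60 mm. A cleat's base sits in a cavity, x along the mould's x; its crossbar stands clear above the block. The knock-out lever is at the -y side (x = 0, y = -145 mm). Origin: centre of the block's underside on the table; z up
- lever (a joint): angle (rad) of the sprung knock-out lever (lifts ejector pads 8 mm under the castings while swung): 0 at rest, where its spring returns it, 0.85 at its stop. Turns about the mould's y axis at lever_pivot; growing values move the knob to the mould's +x. At rest it leans 0.40 rad from upright to the mould's -x, at the stop 0.45 rad to +x. 1 to 5 N at the knob moves it
- lever_knob (a point): centre of the red ball (30 mm diameter) on the end of the knock-out lever's steel rod (12 mm diameter), 110 mm from the pivot and 141 mm above the table at rest
- lever_pivot (a point): pivot of the knock-out lever, 40 mm above the table
- box: fixed plywood stock box, outside 200 (x) x 250 (y) x 55 mm (z), walls and floor 6 mm thick, open on top while its lid is up. Its lid is hinged on the +x rim; a swing latch is pivoted on a wooden block outside the -y end. Origin: centre of the underside, on the table; z up
- lid (a joint): angle (rad) of the box's wooden lid (200 x 250 x 8 mm, 0.25 kg): 0 shut flat on the rim, 1.57 upright, 1.95 fully open. Turns about the box's y axis at lid_hinge. Its stiff hinge (0.4 N m friction) holds it wherever it is left; push it over and down by its outer face near the free edge, with 1 to 5 N
- lid_hinge (a point): middle of the lid's hinge line, at the top of the box's +x wall, 55 mm above the table, on the level of the lid's underside
- lid_edge (a point): middle of the lid's free edge on its outer (upper) face, 200 mm from the hinge. A steel catch of 26 mm for the latch, standing 22 mm high, is on the outer face between 132 and 170 mm from the hinge and from 5 to 31 mm off the middle towards the box's -y end
- latch (a joint): angle (rad) of the flat steel swing latch: 0 closed, when the bar lies across the shut lid along the box's +y and rests in the lid's catch (a stop), up to 2.2 open, at 1.57 pointing along the box's -x. It turns in the horizontal plane, anticlockwise from above as it opens, about point latch_pivot; light friction (0.05 N m) holds it where it is left
- latch_knob (a point): centre of the top face of the red upright grip knob (18 mm diameter, 32 mm tall) on the latch bar, 70 mm from the pivot, 109 mm above the table. The bar is 14 mm wide and 7 mm thick and reaches 135 mm from the pivot
- latch_pivot (a point): pivot of the latch at the underside of its bar, 70 mm above the table
- mug: bystander, to be left alone: white mug, 80 mm wide, 90 mm tall, handle on one side; origin under its centre
- glue: bystander, to be left alone: yellow glue bottle, 60 mm wide, 150 mm tall; origin under its centre
- screwdriver: bystander, to be left alone: screwdriver lying flat; origin under its centre
- tape: bystander, to be left alone: blue roll of tape, 90 mm wide, 25 mm tall, lying flat; origin under its centre
- brush: bystander, to be left alone: brush lying flat; origin under its centre
- offcut: bystander, to be left alone: wooden offcut 110 x 50 x 30 mm; origin under its centre
Not all that is in view belongs to the job. What is shaped like the cleat6 but blue or purple is not meant.

How it is judged (in metres and radians):
On the way, in this order (a step that is already met when the one before it is completed fails the run):
1. the knock-out lever is swung to its stop (value of joint lever above 0.8 rad), for 0.1 s.
2. the knock-out lever has sprung back (value of joint lever below 0.08 rad), for 0.2 s.
3. every cleat present lies in the box, with the lid still up (x of cleat1 in the frame of box between -0.1 and 0.1 m and y of cleat1 in the frame of box between -0.125 and 0.125 m and z of cleat1 in the frame of box between -0.005 and 0.052 m and linear speed of each of cleat1, cleat2, cleat3, cleat4, cleat5, cleat6 below 0.05 m/s and x of cleat2 in the frame of box between -0.1 and 0.1 m and y of cleat2 in the frame of box between -0.125 and 0.125 m and z of cleat2 in the frame of box between -0.005 and 0.052 m and x of cleat3 in the frame of box between -0.1 and 0.1 m and y of cleat3 in the frame of box between -0.125 and 0.125 m and z of cleat3 in the frame of box between -0.005 and 0.052 m and x of cleat4 in the frame of box between -0.1 and 0.1 m and y of cleat4 in the frame of box between -0.125 and 0.125 m and z of cleat4 in the frame of box between -0.005 and 0.052 m and x of cleat5 in the frame of box between -0.1 and 0.1 m and y of cleat5 in the frame of box between -0.125 and 0.125 m and z of cleat5 in the frame of box between -0.005 and 0.052 m and x of cleat6 in the frame of box between -0.1 and 0.1 m and y of cleat6 in the frame of box between -0.125 and 0.125 m and z of cleat6 in the frame of box between -0.005 and 0.052 m and value of joint lid above 0.3 rad), for 0.2 s.
4. the lid is shut while the latch is still open (value of joint lid below 0.05 rad and value of joint latch above 0.3 rad), for 0.2 s.
5. the latch is swung into its catch (value of joint latch below 0.06 rad), for 0.2 s.
At the end, for the whole second after the job is handed in: every cleat present lies at rest inside the box, the lid is shut (under 0.05 rad), the latch is in its catch (under 0.06 rad) and the knock-out lever is back at rest (under 0.08 rad) (x of cleat1 in the frame of box between -0.1 and 0.1 m and y of cleat1 in the frame of box between -0.125 and 0.125 m and z of cleat1 in the frame of box between -0.005 and 0.052 m and linear speed of each of cleat1, cleat2, cleat3, cleat4, cleat5, cleat6 below 0.05 m/s and x of cleat2 in the frame of box between -0.1 and 0.1 m and y of cleat2 in the frame of box between -0.125 and 0.125 m and z of cleat2 in the frame of box between -0.005 and 0.052 m and x of cleat3 in the frame of box between -0.1 and 0.1 m and y of cleat3 in the frame of box between -0.125 and 0.125 m and z of cleat3 in the frame of box between -0.005 and 0.052 m and x of cleat4 in the frame of box between -0.1 and 0.1 m and y of cleat4 in the frame of box between -0.125 and 0.125 m and z of cleat4 in the frame of box between -0.005 and 0.052 m and x of cleat5 in the frame of box between -0.1 and 0.1 m and y of cleat5 in the frame of box between -0.125 and 0.125 m and z of cleat5 in the frame of box between -0.005 and 0.052 m and x of cleat6 in the frame of box between -0.1 and 0.1 m and y of cleat6 in the frame of box between -0.125 and 0.125 m and z of cleat6 in the frame of box between -0.005 and 0.052 m and value of joint lid below 0.05 rad and value of joint latch below 0.06 rad and value of joint lever below 0.08 rad); the robot touches nothing.
It fails at once if a bystander is displaced by more than 60 mm (distance of any of mug, glue, screwdriver, tape, brush, offcut from where it was at the start of the episode above 0.06 m).
Of cleat1, cleat2, cleat3, cleat4, cleat5, cleat6 only 3 to 5 are there at a start; the rules pass over those that are not, and their reading is None.
At some moment in a run one of cleat1, cleat2, cleat3, cleat4, cleat5, cleat6 may be knocked a few centimetres aside while the robot is not near it.
Once in a run the grip may slacken for a moment while it holds something.
It also fails if it takes over 210 s, if anything falls off the work surface, if the arm or the gripper's body presses on something with over 40 N, if the wrist force passes 120 N, or if a joint passes its speed limit or range.

ROBOT

A 6-joint arm with a two-finger parallel gripper is mounted at the origin on the work surface. World frame = base frame: x ahead of the robot, y to its left, z up, the work surface at z = 0. Lengths are in mm, angles in degrees, forces in N, time in s.
With the tool pointing down it reaches from about 350 to 850 mm from the base axis. Payload 8.1 kg.
Tool frame: the origin (TCP) lies between the finger pads; the fingertips stand 8 mm ahead of it and the grasp point (between the pads) lies 11 mm behind it (r.tip_extent is the distance from the TCP to the fingertips, in mm); z points along the fingers, y is the direction in which the jaws open and shut (so a half turn about z gives the same grasp; the last joint's range is limited). The gripper opens to 85 mm and grips with 20 to 120 N. Pads are 22 mm wide; open, the fingers measure 114 mm over their backs; the gripper's body (76 mm by 85 mm) begins 54 mm behind the grasp point. The pads swing forward as they close: fully open they stand 13 mm farther back than shut.
Start: joints at [65.294, 7.471, 85.268, -0, 87.261, -4.893], TCP at [203.348, 564.495, 199.492] pointing down, gripper open.
Joint ranges: [-169.43, 169.43], [-51.17, 129.36], [1.28, 143.12], [-76.62, 256.62], [0, 156.53], [-152.29, 152.29]. Speed limits (degrees/s): [136.94, 136.94, 159.86, 180, 180, 180].

INTERFACE

Orientations are given as [roll, pitch, yaw] about the fixed x, y, z axes, in that order (R = Rz(yaw) Ry(pitch) Rx(roll)).
In Python, from bench import sensors, viewer, hand_in, r gives the robot as it stands. The module is installed in compiled form; this text tells all that it offers.
- The arm moves only by the tool move_arm, never from a script. Its argument "rows" is a list that holds one entry, the list of rows, each a list of 6 numbers: the shift along the tool's x, y, z in m, then the turn, a rotation vector about the tool's x, y, z in degrees. In form: [[[tx, ty, tz, rx, ry, rz], ...]]. A call has 1 to 20 rows; each row is the pose to reach, as a shift and turn from the pose commanded when the call began, along the tool's axes at that moment; what a row does not reach only later rows make up. A row lasts 1/10 s, in which the tool goes at most 50 mm and 8.59 degrees, less where a joint would pass 70% of its speed; a pose out of reach is approached as far as the arm can. A call with a gripper value outside its range is refused whole. "grip" is the opening, from 0 (shut) to 1 (fully open), set as the call begins (left out, the last holds). The fingers move at their own pace and stop on an object; "newtons" is the grip in N (left out, the last holds). Time passes only in rows, so rows that repeat a pose let the fingers close. It gives the time, the measured TCP pose, the force and the opening at its end, in the units of the state.
- sensors.sense(): the state, without advancing time (a new reading comes with each control period).
- viewer.snapshot(name): name is "scene" or "side" or "wrist"; returns a dict with "color" (400x640x3 uint8, red, green, blue), "camera_matrix" (3x3 intrinsics, pixels), "R" (3x3) and "t" (3): a world point X has camera coordinates R X + t. Camera axes: x right, y down, z forward; pixel columns grow to the right and rows downward; lengths in mm; the calibration is good to about 2 mm. A picture is of the moment at which its call begins. There is no depth.
- hand_in(): hands the job in, once; it reports no verdict.
The state is a dict: "time": time; "joint_pos": joint angles; "qd": joint speeds; "joint_efforts": joint torques, N m; "tool_pos": TCP position; "tcp_rot": TCP orientation; "ft_force": force on the tool from outside, world axes, zero at the start; "wrist_torque": the same for the moment, N m; "finger_gap": finger opening in mm.
Only numpy, scipy, OpenCV 4.12 (cv2) and the standard library are available. Lean on these libraries where they do the work, as an engineer would, in place of code of your own. Each camera call takes 0.05 s, during which the arm holds its last target.

## Working session

There is one attempt and no reset: what is moved stays moved. The work goes in short steps, Python scripts to look and compute and a tool call to move; the robot and the scene stay as the last step left them, time stands still between calls to the robot, and variables do not carry over. Pictures are saved under pics/ and viewed, and the job is handed in when it is done.

Besides the shell and the picture viewer there is one more tool, called after "Call:" by a JSON object that holds its "name" and its "arguments". move_arm: Moves the arm, as the interface text tells. Its arguments: {"type":"object","properties":{"rows":{"type":"array","items":{"type":"array","items":{"type":"array","items":{"type":"number"}}}},"grip":{"type":"number"},"newtons":{"type":"number"}},"required":["rows"]}

```bash
mkdir -p pics
cat > h.py <<'E'
import numpy as np, cv2
from bench import sensors, viewer, hand_in, r
def snap(n,f):
    s=viewer.snapshot(n); cv2.imwrite('pics/'+f+'.png',cv2.cvtColor(s['color'],cv2.COLOR_RGB2BGR))
    np.savez('pics/'+f+'.npz',c=s['color'],K=np.array(s['camera_matrix']),R=np.array(s['R']),t=np.array(s['t'])); return s
def ld(f): return np.load('pics/'+f+'.npz')
def ray(s,u,v):
    K,R,t=s['K'],s['R'],s['t']; d=R.T@np.linalg.inv(K)@np.array([u,v,1.]); return -R.T@t,d
def onz(s,u,v,z):
    o,d=ray(s,u,v); return o+d*(z-o[2])/d[2]
def proj(s,X):
    p=s['K']@(s['R']@np.asarray(X,float)+s['t']); return p[:2]/p[2]
E
python3 - <<'E'
from h import *
for n in("scene","side","wrist"): snap(n,n+'0')
s=sensors.sense()
for k in s: print(k,np.round(s[k],2))
for n in("scene","side","wrist"):
    d=ld(n+'0'); print(n,np.round(-d['R'].T@d['t']),np.round(d['R'],2).tolist(),d['K'][0,0])
E
```

```text
time 0.15
joint_pos [65.29  7.51 85.32 -0.   87.26 -4.89]
qd [-0.08 -0.03 -0.22  0.07 -0.01 -0.08]
joint_efforts [ 0.000e+00 -5.701e+01 -5.012e+01 -0.000e+00  1.000e-02 -0.000e+00]
tool_pos [203.16 564.04 198.66]
tcp_rot [-1.7992e+02 -1.0000e-02  1.6019e+02]
ft_force [-0.31 -0.25  0.71]
wrist_torque [ 0.01  0.05 -0.01]
finger_gap 85.7
scene [ 951. -589.  574.] [[0.8, 0.6, 0.02], [0.34, -0.41, -0.85], [-0.5, 0.68, -0.53]] 378.5590765696575
side [ 176. -768.  791.] [[0.9, -0.44, 0.0], [-0.27, -0.57, -0.78], [0.34, 0.7, -0.63]] 458.60644762087327
wrist [133. 588. 373.] [[0.34, 0.94, -0.0], [0.9, -0.32, 0.29], [0.27, -0.1, -0.96]] 320.1638421897864
```

View pics/scene0.png

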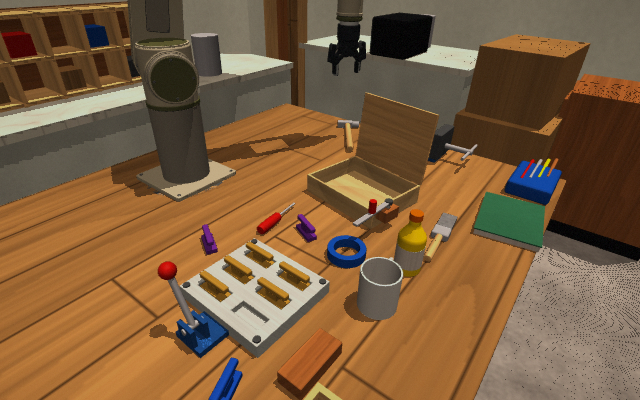

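View pics/side0.png

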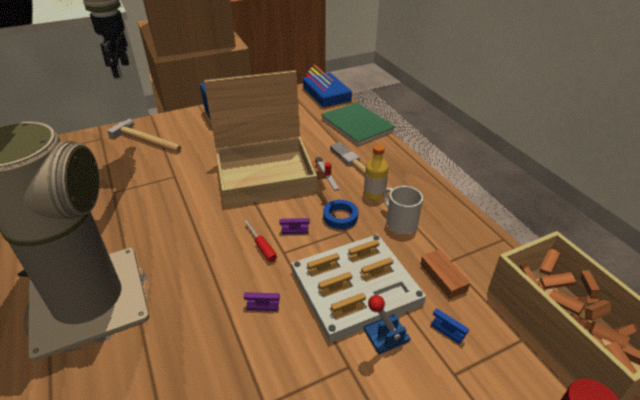

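View pics/wrist0.png

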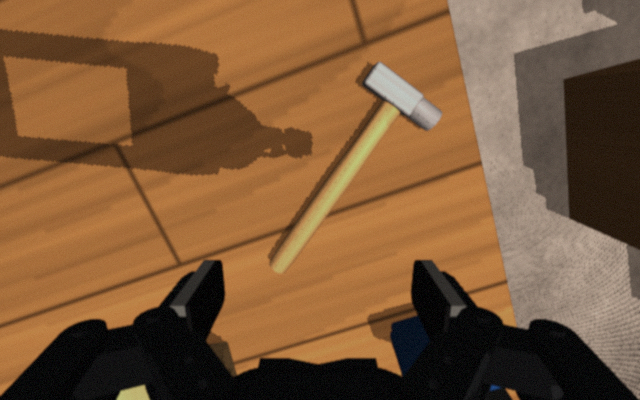

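Scene shows the mould (centre about 257,293), lever knob (168,270), five bronze cleats with the near cavity empty, the box (365,185) with lid up, and the latch knob (373,207). I'll zoom in to measure.

Run:
```python
from h import *
def crop(f,x0,y0,x1,y1,k,o):
    im=cv2.imread('pics/'+f+'.png')[y0:y1,x0:x1]; cv2.imwrite('pics/'+o+'.png',cv2.resize(im,None,fx=k,fy=k,interpolation=cv2.INTER_CUBIC))
crop('scene0',140,220,340,370,4,'c1'); crop('side0',270,220,440,360,4,'c2')
crop('scene0',290,80,450,240,3.7,'c3'); crop('side0',200,60,360,220,3.7,'c4')
for n in('scene0','side0'):
    c=ld(n)['c'].astype(int); m=((c[...,0]>130)&(c[...,1]<50)&(c[...,2]<50)).astype(np.uint8)
    k,l,st,ce=cv2.connectedComponentsWithStats(m)
    print(n,[(st[i].tolist(),ce[i].round(1).tolist()) for i in range(1,k) if st[i][4]>15])
```

```text
scene0 [([521, 159, 13, 19, 45], [527.4, 167.5]), ([370, 199, 7, 4, 21], [373.0, 200.8]), ([258, 213, 23, 17, 165], [269.5, 220.7]), ([158, 262, 18, 13, 169], [166.4, 267.6])]
side0 [([256, 236, 20, 22, 180], [264.9, 246.6]), ([370, 295, 14, 12, 112], [376.4, 301.0]), ([569, 379, 49, 21, 765], [590.0, 390.7])]
```

View pics/c1.png

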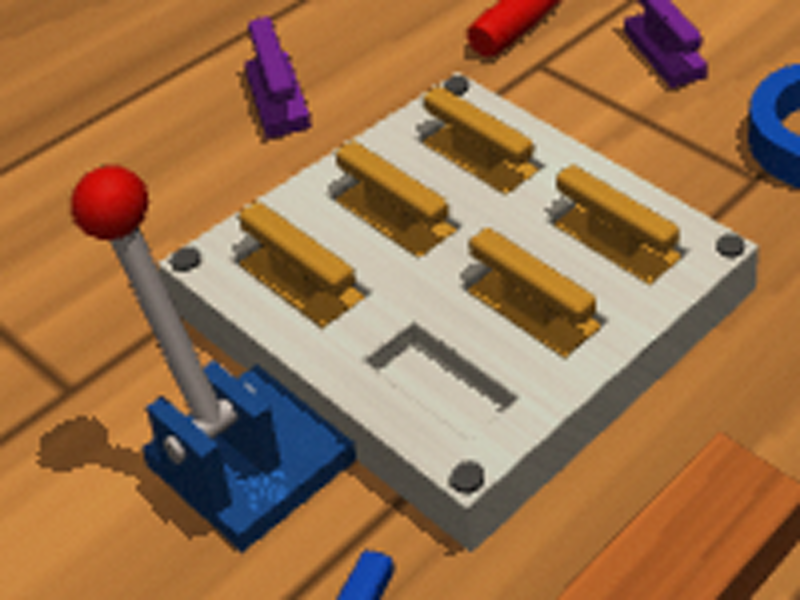

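View pics/c2.png

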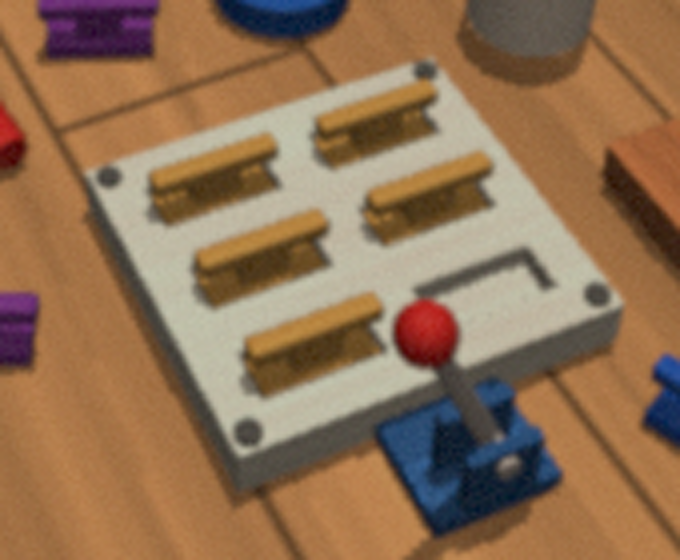

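View pics/c3.png

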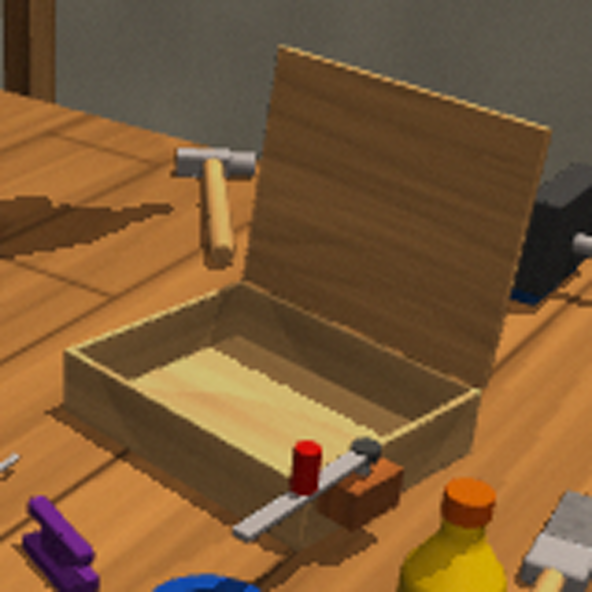

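View pics/c4.png

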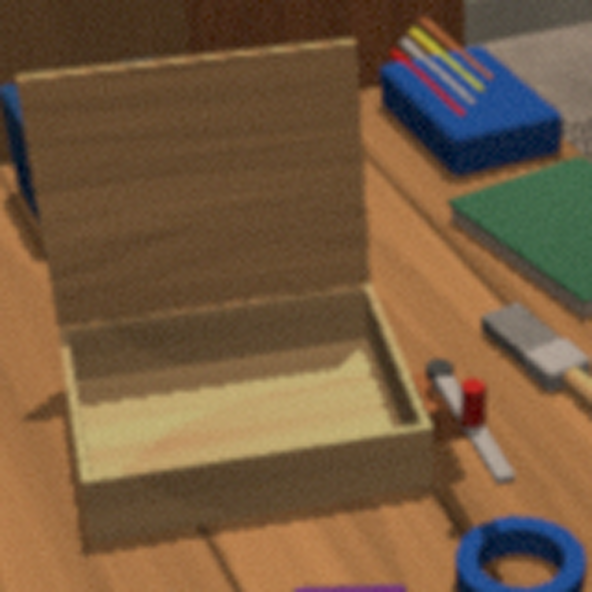

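Run:
```python
from h import *
from scipy.optimize import least_squares
A,B=ld('scene0'),ld('side0')
def tri(a,b):
    o1,d1=ray(A,*a);o2,d2=ray(B,*b);d1/=np.linalg.norm(d1);d2/=np.linalg.norm(d2)
    s=np.linalg.lstsq(np.c_[d1,-d2],o2-o1,rcond=None)[0];p,q=o1+s[0]*d1,o2+s[1]*d2
    return ((p+q)/2).round(1),np.linalg.norm(p-q).round(1)
f1=lambda p:(140+p[0]/4,220+p[1]/4); f2=lambda p:(270+p[0]/4,220+p[1]/4)
S=[(162,265),(457,70),(757,247),(468,508)]; D=[(237,462),(88,172),(430,60),(622,305)]
PA=np.array([onz(A,*f1(p),30)[:2] for p in S]);PB=np.array([onz(B,*f2(p),30)[:2] for p in D])
print('mould A',PA.round().tolist(),PA.mean(0));print('B',PB.round().tolist(),PB.mean(0))
# corners order: lever-left(-x,-y), (-x,+y), (+x,+y), (+x,-y)
for P in(PA,PB):
    y=(P[1]-P[0])+(P[2]-P[3]); x=(P[3]-P[0])+(P[2]-P[1]); print(np.degrees(np.arctan2(x[1],x[0])),np.degrees(np.arctan2(y[1],y[0]))-90,np.linalg.norm(x)/2,np.linalg.norm(y)/2)
print('knob',tri(f1((109,202)),f2((427,332))))
g1=lambda p:(290+p[0]/3.7,80+p[1]/3.7); g2=lambda p:(200+p[0]/3.7,60+p[1]/3.7)
# box rim corners z=55: (-x,+y),(-x,-y),(+x,-y),(+x,+y)
for nm,a,b in[('-x+y',(66,350),(80,478)),('-x-y',(300,480),(430,425)),('+x-y',(478,390),(370,288)),('+x+y',(240,285),(62,330)),('lidtopL',(280,47),(20,77)),('lidtopR',(548,128),(355,42)),('latchknob',(307,447),(473,387)),('latchpiv',(366,446),(438,367)),('latchend',(245,530),(505,474))]:
    print(nm,onz(A,*g1(a),55).round(),onz(B,*g2(b),55).round(),tri(g1(a),g2(b)))
```

```text
mould A [[420.0, -318.0], [421.0, -119.0], [641.0, -127.0], [636.0, -324.0]] [ 529.58294519 -222.08620041]
B [[410.0, -320.0], [418.0, -120.0], [635.0, -127.0], [630.0, -324.0]] [ 523.33910792 -222.83385987]
-1.8344478090672194 -0.9596364682693093 218.03521465052617 198.36135675517374
-1.4270175651274528 -1.8469011695574977 218.0608278430385 198.9589993266735
knob (array([ 479.7, -363.8,  139.5]), np.float64(1.3))
-x+y [355. 162.  55.] [347. 170.  55.] (array([347.6, 173.3,  49.8]), np.float64(4.1))
-x-y [591. 119.  55.] [591. 120.  55.] (array([590.9, 118.6,  55.6]), np.float64(0.5))
+x-y [632. 309.  55.] [627. 307.  55.] (array([630. , 315.3,  50.3]), np.float64(1.8))
+x+y [397. 347.  55.] [387. 355.  55.] (array([388.2, 363.4,  47.7]), np.float64(3.2))
lidtopL [ 61. 968.  55.] [473. 807.  55.] (array([393.5, 387. , 249.9]), np.float64(2.6))
lidtopR [446. 901.  55.] [801. 740.  55.] (array([635.5, 341.1, 249.8]), np.float64(0.5))
latchknob [573. 158.  55.] [640. 148.  55.] (array([609.2,  86.9, 104.4]), np.float64(0.1))
latchpiv [605. 185.  55.] [628. 183.  55.] (array([616.7, 158.9,  73.2]), np.float64(0.7))
latchend [593.  47.  55.] [614.  46.  55.] (array([604.1,  27. ,  71.7]), np.float64(0.4))
```

```bash
cat >> h.py <<'E'
from scipy.spatial.transform import Rotation as Ro
def go(*wps):
    s=sensors.sense(); p=np.array(s['tool_pos']); R0=Ro.from_euler('xyz',s['tcp_rot'],degrees=True)
    print('t',round(s['time'],2),'at',p.round(1),np.round(s['tcp_rot'],1),'gap',round(s['finger_gap'],1),'F',np.round(s['ft_force'],1))
    for w in wps:
        q=Ro.from_euler('xyz',[180,0,w[3]],degrees=True)
        sh=R0.inv().apply(np.array(w[:3])-p)/1000; rv=(R0.inv()*q).as_rotvec(degrees=True)
        print(w,'->',sh.round(4).tolist(),rv.round(1).tolist(),'rows>=',int(np.ceil(max(np.linalg.norm(sh)/.05,np.linalg.norm(rv)/8.59))))
BC=np.array([491,237.]);BY=78.7;MC=np.array([526.5,-222.5]);MY=-1.5
def bx(x,y): c,s=np.cos(np.radians(BY)),np.sin(np.radians(BY)); return BC+[c*x-s*y,s*x+c*y]
def mx(x,y): c,s=np.cos(np.radians(MY)),np.sin(np.radians(MY)); return MC+[c*x-s*y,s*x+c*y]
E
python3 -c "
from h import *
go((203,564,330,160),(400,170,330,80),(425,-366,330,-1.5))
print(mx(-95,-145),mx(-42.8,-145),r.tip_extent)"
```

```text
t 0.15 at [203.2 564.  198.7] [-179.9   -0.   160.2] gap 85.7 F [-0.3 -0.3  0.7]
(203, 564, 330, 160) -> [0.0002, -0.0003, -0.1313] [-0.1, -0.0, 0.2] rows>= 3
(400, 170, 330, 80) -> [-0.3187, -0.3042, -0.1309] [-0.1, 0.1, 80.2] rows>= 10
(425, -366, 330, -1.5) -> [-0.5239, -0.8, -0.1302] [-0.0, 0.1, 161.7] rows>= 20
[ 427.73689662 -364.96350203] [ 479.91900899 -366.32993873] 8.0
```

Call:
{"name": "move_arm", "arguments": {"rows": [[[0,0,-0.05,0,0,0],[0,0,-0.1,0,0,0],[0,0,-0.131,0,0,0],[-0.319,-0.304,-0.131,0,0,80],[-0.319,-0.304,-0.131,0,0,80],[-0.319,-0.304,-0.131,0,0,80],[-0.319,-0.304,-0.131,0,0,80],[-0.319,-0.304,-0.131,0,0,80],[-0.319,-0.304,-0.131,0,0,80],[-0.319,-0.304,-0.131,0,0,80],[-0.319,-0.304,-0.131,0,0,80],[-0.319,-0.304,-0.131,0,0,80],[-0.319,-0.304,-0.131,0,0,80],[-0.319,-0.304,-0.131,0,0,80],[-0.319,-0.304,-0.131,0,0,80],[-0.319,-0.304,-0.131,0,0,80],[-0.319,-0.304,-0.131,0,0,80]]], "grip": 0}}

```text
time: 1.85
tool_pos: [400.1, 171.2, 330.5]
tcp_rot: [-180.0, -0.0, 80.3]
ft_force: [-0.4, 0.4, -0.2]
finger_gap: 0.1
```

```bash
python3 -c "
from h import *
go((425,-365,330,-1.5),(425,-365,130,-1.5))"
```

```text
t 1.85 at [400.1 171.2 330.5] [-180.    -0.    80.3] gap 0.1 F [-0.4  0.4 -0.2]
(425, -365, 330, -1.5) -> [-0.5244, 0.1146, 0.0004] [-0.0, 0.0, 81.8] rows>= 11
(425, -365, 130, -1.5) -> [-0.5244, 0.1146, 0.2004] [-0.0, 0.0, 81.8] rows>= 12
```

Call:
{"name": "move_arm", "arguments": {"rows": [[[-0.524,0.115,0,0,0,82],[-0.524,0.115,0,0,0,82],[-0.524,0.115,0,0,0,82],[-0.524,0.115,0,0,0,82],[-0.524,0.115,0,0,0,82],[-0.524,0.115,0,0,0,82],[-0.524,0.115,0,0,0,82],[-0.524,0.115,0,0,0,82],[-0.524,0.115,0,0,0,82],[-0.524,0.115,0,0,0,82],[-0.524,0.115,0,0,0,82],[-0.524,0.115,0,0,0,82],[-0.524,0.115,0.19,0,0,82],[-0.524,0.115,0.19,0,0,82],[-0.524,0.115,0.19,0,0,82],[-0.524,0.115,0.19,0,0,82],[-0.524,0.115,0.19,0,0,82],[-0.524,0.115,0.19,0,0,82]]]}}

```text
time: 3.65
tool_pos: [424.8, -364.7, 141.1]
tcp_rot: [-180.0, 0.0, -1.7]
ft_force: [0.8, -0.1, -0.1]
finger_gap: -0.7
```

```bash
python3 -c "
from h import *
go((425,-365,136,-1.5),(545,-368,136,-1.5))
snap('scene','s1')"
```

```text
t 3.65 at [ 424.8 -364.7  141.1] [-180.     0.    -1.7] gap -0.7 F [ 0.8 -0.1 -0.1]
(425, -365, 136, -1.5) -> [0.0002, 0.0003, 0.0051] [-0.0, 0.0, -0.2] rows>= 1
(545, -368, 136, -1.5) -> [0.1203, -0.0003, 0.005] [-0.0, 0.0, -0.2] rows>= 3
```

View pics/s1.png

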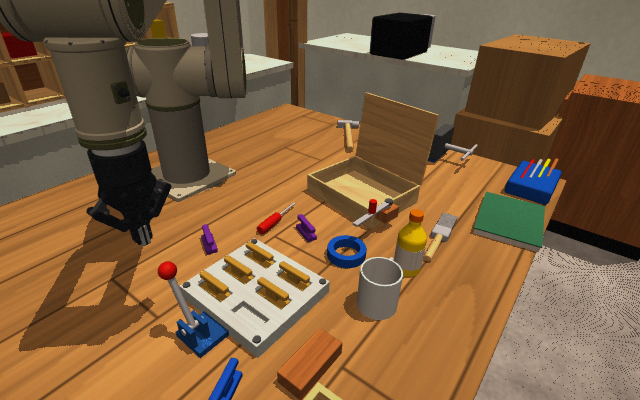

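The fingers, at (145,240), are just on the -x side of the knob at (168,270). Pushing now.

Call:
{"name": "move_arm", "arguments": {"rows": [[[0,0,0.005,0,0,0],[0.015,0,0.005,0,0,0],[0.025,0,0.005,0,0,0],[0.035,0,0.005,0,0,0],[0.045,0,0.005,0,0,0],[0.055,0,0.005,0,0,0],[0.065,0,0.005,0,0,0],[0.075,0,0.005,0,0,0],[0.085,0,0.005,0,0,0],[0.095,0,0.005,0,0,0],[0.102,0,0.005,0,0,0],[0.106,0,0.005,0,0,0],[0.11,0,0.005,0,0,0],[0.11,0,0.005,0,0,0]]]}}

```text
time: 5.1
tool_pos: [534.7, -369.0, 135.5]
tcp_rot: [180.0, -0.0, -1.8]
ft_force: [-0.3, -0.3, 0.3]
finger_gap: -0.4
```

```bash
python3 -c "
from h import *
go((535,-368,136,-1.5))
snap('side','s2')"
```

```text
t 5.1 at [ 534.7 -369.   135.5] [180.   -0.   -1.8] gap -0.4 F [-0.3 -0.3  0.3]
(535, -368, 136, -1.5) -> [0.0003, -0.001, -0.0005] [0.0, -0.0, -0.3] rows>= 1
```

View pics/s2.png

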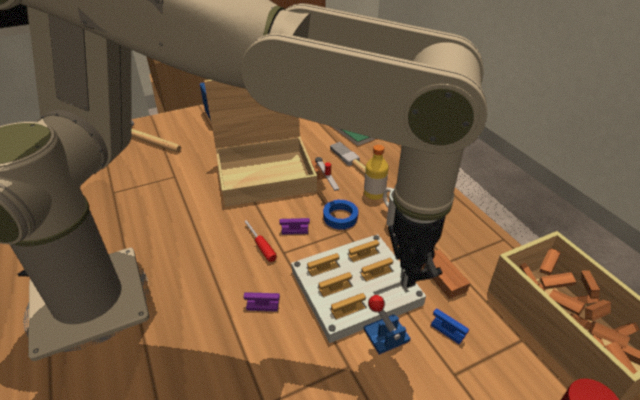

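```bash
python3 -c "
from h import *
B=ld('s2'); 
print(proj(B,(535,-369,127)),proj(B,(535,-369,144)),proj(B,(480,-366,141)))
im=cv2.imread('pics/s2.png')[200:360,330:490]; cv2.imwrite('pics/s2c.png',cv2.resize(im,None,fx=3.7,fy=3.7,interpolation=cv2.INTER_CUBIC))
snap('scene','s3'); im=cv2.imread('pics/s3.png')[200:360,130:290]; cv2.imwrite('pics/s3c.png',cv2.resize(im,None,fx=3.7,fy=3.7,interpolation=cv2.INTER_CUBIC))
"
```

```text
[404.46234916 298.77156921] [405.56572678 292.70068697] [377.80956967 303.67330391]
```

View pics/s2c.png

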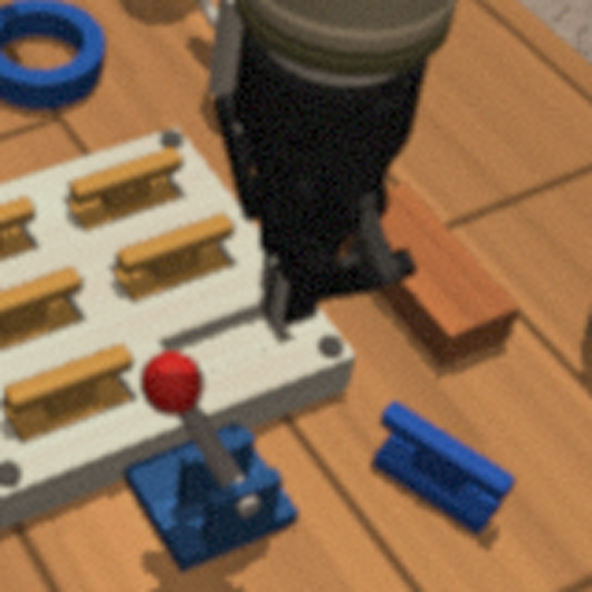

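View pics/s3c.png

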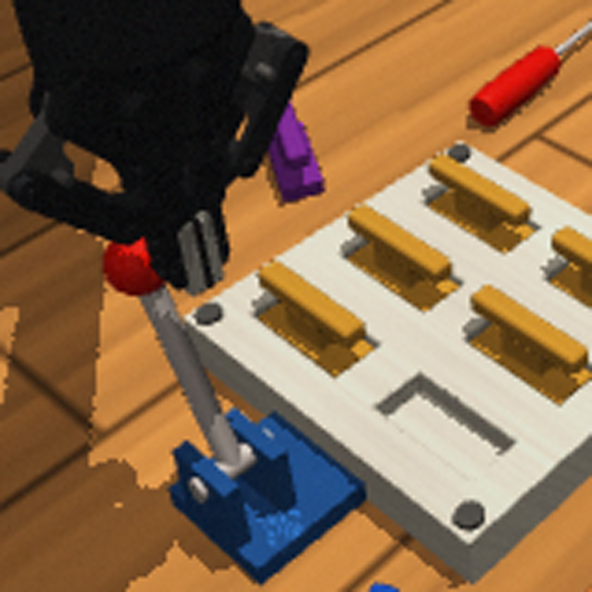

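```bash
python3 -c "
from h import *
A=ld('s3');B=ld('s2')
print(proj(A,(535,-369,127)), proj(A,(535,-369,155)))
o1,d1=ray(A,185.4,278);o2,d2=ray(B,405.7,289)
d1/=np.linalg.norm(d1);d2/=np.linalg.norm(d2)
s=np.linalg.lstsq(np.c_[d1,-d2],o2-o1,rcond=None)[0];print(o1+s[0]*d1,o2+s[1]*d2)
print(sensors.sense()['finger_gap'])
"
```

```text
[187.03716229 292.94205077] [184.05059227 279.931768  ]
[ 533.9844432  -365.62164148  155.88584597] [ 534.16131394 -368.57696096  154.12953783]
-0.1450665679569335
```

```bash
python3 -c "
from h import *
A=ld('scene0');B=ld('side0');A1=ld('s1')
for z in (190,210,232): print(z,proj(A,(203,564,z)),proj(B,(203,564,z)))
for z in (133,155,165): print(z,proj(A1,(425,-365,z)))
for f,b,o in(('scene0',(300,30,400,90),'a'),('side0',(70,30,170,90),'b'),('s1',(100,180,200,260),'cc')):
  im=cv2.imread('pics/'+f+'.png')[b[1]:b[3],b[0]:b[2]]; cv2.imwrite('pics/z'+o+'.png',cv2.resize(im,None,fx=5,fy=5,interpolation=cv2.INTER_CUBIC))
"
```

```text
190 [344.55558017  87.80818758] [127.12932853  88.78978781]
210 [344.87626868  82.20300372] [125.25115824  82.31984699]
232 [345.23489638  75.93469648] [123.14272061  75.05667883]
133 [148.75742421 259.71165015]
155 [145.92367177 249.80860643]
165 [144.60105742 245.18649914]
```

View pics/za.png

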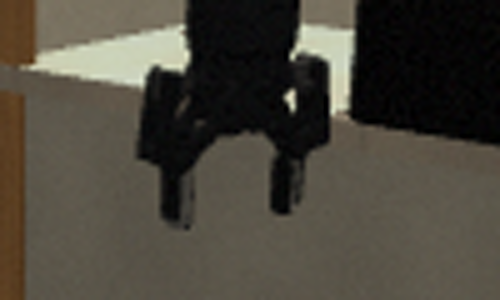

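View pics/zb.png

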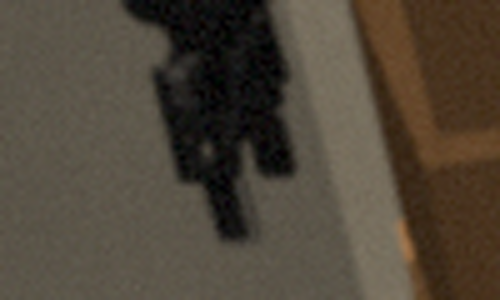

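View pics/zcc.png

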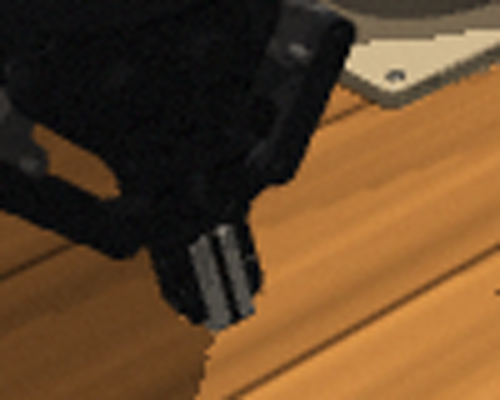

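The fingertips (scene (185,278), side (406,289)) sit at z≈155 while the TCP reads 135. They passed just over the ball, and the lever never moved. The start picture agrees: the shut tips are really about 21 mm above the reported TCP height. I'll allow for that and go back.

Call:
{"name": "move_arm", "arguments": {"rows": [[[0,0,-0.03,0,0,0],[-0.05,0.002,-0.03,0,0,0],[-0.11,0.002,-0.03,0,0,0],[-0.11,0.002,-0.03,0,0,0],[-0.11,0.002,0,0,0,0],[-0.11,0.002,0.026,0,0,0],[-0.11,0.002,0.026,0,0,0],[-0.11,0.002,0.026,0,0,0]]]}}

```text
time: 6.0
tool_pos: [424.2, -367.4, 109.7]
tcp_rot: [-180.0, 0.0, -1.8]
ft_force: [0.4, 0.9, 0.7]
finger_gap: 0.1
```

```bash
python3 -c "
from h import *
go((425,-365,109,-1.5),(440,-365,109,-1.5),(545,-368,109,-1.5))"
```

```text
t 6.0 at [ 424.2 -367.4  109.7] [-180.     0.    -1.8] gap 0.1 F [0.4 0.9 0.7]
(425, -365, 109, -1.5) -> [0.0007, -0.0024, 0.0007] [-0.0, 0.0, -0.3] rows>= 1
(440, -365, 109, -1.5) -> [0.0157, -0.0029, 0.0007] [-0.0, 0.0, -0.3] rows>= 1
(545, -368, 109, -1.5) -> [0.1207, -0.0032, 0.0007] [-0.0, 0.0, -0.3] rows>= 3
```

Call:
{"name": "move_arm", "arguments": {"rows": [[[0.02,-0.003,0,0,0,0],[0.035,-0.003,0,0,0,0],[0.045,-0.003,0,0,0,0],[0.055,-0.003,0,0,0,0],[0.065,-0.003,0,0,0,0],[0.075,-0.003,0,0,0,0],[0.085,-0.003,0,0,0,0],[0.095,-0.003,0,0,0,0],[0.105,-0.003,0,0,0,0],[0.11,-0.003,0,0,0,0],[0.114,-0.003,0,0,0,0],[0.114,-0.003,0,0,0,0]]]}}

```text
time: 7.2
tool_pos: [537.7, -367.7, 107.5]
tcp_rot: [-179.9, 0.2, -1.8]
ft_force: [-6.3, -1.2, -3.5]
finger_gap: -0.1
```

```bash
python3 -c "
from h import *
go((545,-368,109,-1.5))
snap('side','s4')
im=cv2.imread('pics/s4.png')[200:360,330:490]; cv2.imwrite('pics/s4c.png',cv2.resize(im,None,fx=3.7,fy=3.7,interpolation=cv2.INTER_CUBIC))"
```

```text
t 7.2 at [ 537.7 -367.7  107.5] [-179.9    0.2   -1.8] gap -0.1 F [-6.3 -1.2 -3.5]
(545, -368, 109, -1.5) -> [0.0073, 0.0001, -0.0015] [-0.1, 0.2, -0.3] rows>= 1
```

View pics/s4c.png

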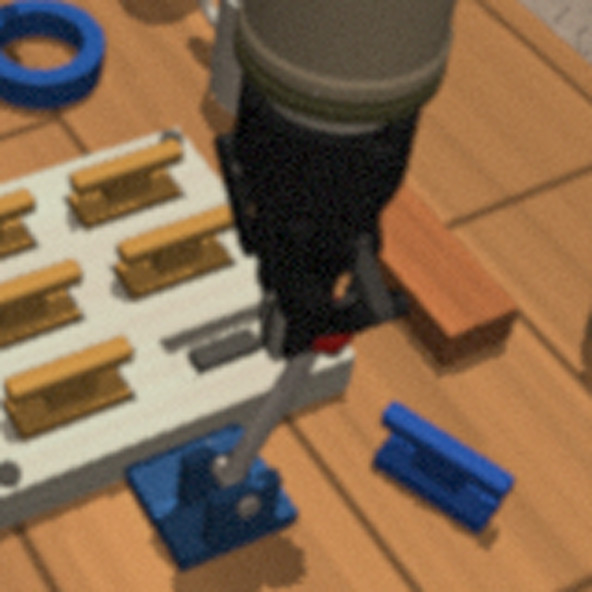

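Lever swung to the right, knob now around (419,291), with an ejector pad showing. I'll press a bit further, to feel the stop.

Call:
{"name": "move_arm", "arguments": {"rows": [[[0.003,0,0,0,0,0],[0.006,0,0,0,0,0],[0.006,0,0,0,0,0]]]}}

```text
time: 7.55
tool_pos: [543.6, -367.9, 107.7]
tcp_rot: [-179.9, 0.2, -1.8]
ft_force: [-6.5, 0.5, -1.9]
finger_gap: 0.0
```

Call:
{"name": "move_arm", "arguments": {"rows": [[[0.003,0,0,0,0,0],[0.006,0,0,0,0,0],[0.006,0,0,0,0,0]]]}}

```text
time: 7.85
tool_pos: [546.4, -368.0, 106.8]
tcp_rot: [-179.8, 0.5, -1.9]
ft_force: [-19.3, 0.6, 1.5]
finger_gap: -0.1
```

Call:
{"name": "move_arm", "arguments": {"rows": [[[0,0,0,0,0,0],[0,0,0,0,0,0],[-0.015,0,0,0,0,0],[-0.03,0,0,0,0,0],[-0.045,0,0,0,0,0],[-0.06,0,0,0,0,0],[-0.075,0,0,0,0,0],[-0.09,0,0,0,0,0],[-0.105,0,0,0,0,0],[-0.12,0,0,0,0,0],[-0.14,0,0,0,0,0],[-0.14,0,-0.05,0,0,0],[-0.14,0,-0.1,0,0,0],[-0.14,0,-0.15,0,0,0],[-0.14,0,-0.15,0,0,0]]]}}

```text
time: 9.35
tool_pos: [414.2, -367.1, 269.1]
tcp_rot: [179.4, -0.7, -1.8]
ft_force: [0.8, -0.3, -0.1]
finger_gap: 0.5
```

```bash
python3 -c "
from h import *
snap('side','s5');snap('scene','s6');print([ (n,mx(x,y).round(1)) for n,x,y in (('a',-50,-60),('b',-50,0),('c',-50,60),('d',50,0),('e',50,60))])
im=cv2.imread('pics/s5.png')[210:370,270:430]; cv2.imwrite('pics/s5c.png',cv2.resize(im,None,fx=3.7,fy=3.7,interpolation=cv2.INTER_CUBIC))
im=cv2.imread('pics/s6.png')[200:360,160:360]; cv2.imwrite('pics/s6c.png',cv2.resize(im,None,fx=3.7,fy=3.7,interpolation=cv2.INTER_CUBIC))"
```

```text
[('a', array([ 474.9, -281.2])), ('b', array([ 476.5, -221.2])), ('c', array([ 478.1, -161.2])), ('d', array([ 576.5, -223.8])), ('e', array([ 578.1, -163.8]))]
```

View pics/s5c.png

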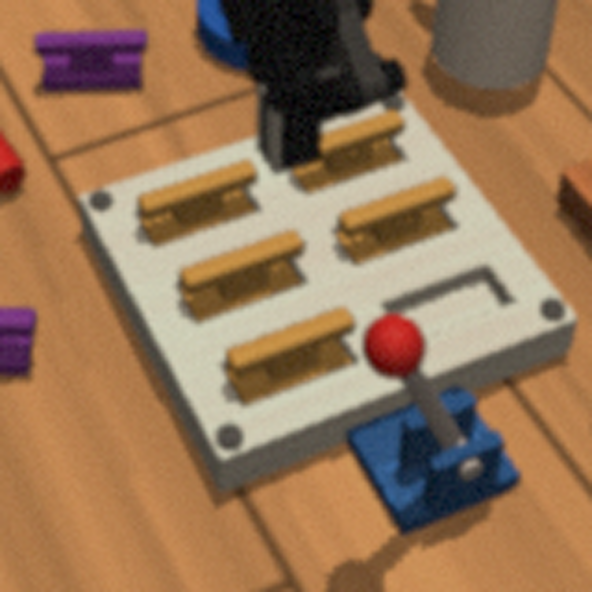

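View pics/s6c.png

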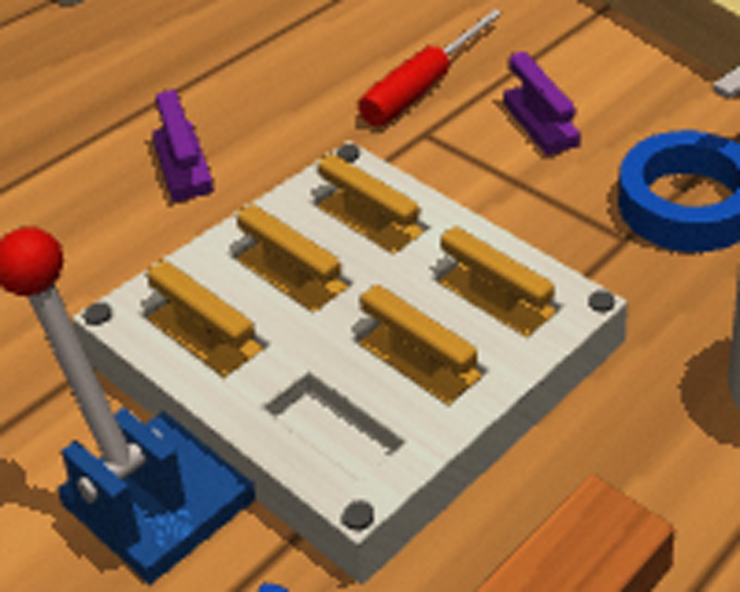

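Lever is back at rest (side crop knob (393,345)), and all five cleats are still in their cavities. Now measuring the crossbar tops.

```bash
python3 -c "
from h import *
A=ld('s6');B=ld('s5')
a=[(202,299),(291,242),(369,189),(419,324),(498,265)]
b=[(290,341),(243,259),(197,188),(397,206),(353,141)]
for p,q in zip(a,b): print(onz(A,160+p[0]/3.7,200+p[1]/3.7,54).round(1),onz(B,270+q[0]/3.7,210+q[1]/3.7,54).round(1))
"
```

```text
[ 481.8 -281.5   54. ] [ 470.4 -283.6   54. ]
[ 485.4 -223.4   54. ] [ 473.6 -222.9   54. ]
[ 486.9 -165.3   54. ] [ 473.8 -164.    54. ]
[ 581.4 -225.1   54. ] [ 571.3 -226.8   54. ]
[ 584.8 -167.2   54. ] [ 574.4 -170.9   54. ]
```

```bash
sed -i 's/MC=np.array(\[526.5,-222.5\]);MY=-1.5/MC=np.array([527.5,-225]);MY=-2./' h.py; python3 -c "
from h import *
c=mx(-50,60);print(c)
go((*c,200,-2),(*c,80,-2))"
```

```text
[ 479.62442845 -163.29157554]
t 9.45 at [ 412.2 -365.   261.7] [179.8  -0.2  -1.8] gap -0.1 F [-0.5 -0.   0.2]
(np.float64(479.6244284511953), np.float64(-163.2915755437292), 200, -2) -> [0.0608, -0.2039, 0.0613] [0.2, -0.2, 0.2] rows>= 5
(np.float64(479.6244284511953), np.float64(-163.2915755437292), 80, -2) -> [0.0603, -0.2043, 0.1813] [0.2, -0.2, 0.2] rows>= 6
```

Call:
{"name": "move_arm", "arguments": {"rows": [[[0.061,-0.204,0.061,0,0,0],[0.061,-0.204,0.061,0,0,0],[0.061,-0.204,0.061,0,0,0],[0.061,-0.204,0.061,0,0,0],[0.061,-0.204,0.061,0,0,0],[0.061,-0.204,0.1,0,0,0],[0.061,-0.204,0.141,0,0,0],[0.061,-0.204,0.141,0,0,0],[0.061,-0.204,0.141,0,0,0],[0.061,-0.204,0.141,0,0,0]]], "grip": 0.45, "newtons": 50}}

```text
time: 10.45
tool_pos: [479.0, -162.7, 120.3]
tcp_rot: [180.0, -0.1, -1.8]
ft_force: [-0.0, 0.3, 0.4]
finger_gap: 38.3
```

```bash
python3 -c "
from h import *
c=mx(-50,60)
go((*c,80,-2),(*c,20,-2))
snap('wrist','w1')
d=ld('w1')
for p in ((*c,54),(*mx(-50,0),54)): print(proj(d,p))"
```

```text
t 10.45 at [ 479.  -162.7  120.3] [ 1.8e+02 -1.0e-01 -1.8e+00] gap 38.3 F [-0.   0.3  0.4]
(np.float64(479.6244284511953), np.float64(-163.2915755437292), 80, -2) -> [0.0006, 0.0005, 0.0403] [0.0, -0.1, 0.2] rows>= 1
(np.float64(479.6244284511953), np.float64(-163.2915755437292), 20, -2) -> [0.0004, 0.0005, 0.1003] [0.0, -0.1, 0.2] rows>= 3
[316.40911891 204.37894309]
[392.88277778 204.54654889]
```

View pics/w1.png

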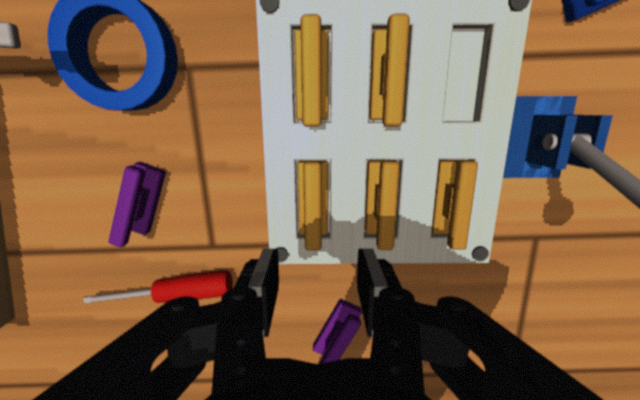

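```bash
python3 -c "
from h import *
d=ld('w1');c=mx(-50,60)
for p in ((314,205),(388.5,205),(463,204),(312,70),(397,70)): print(onz(d,*p,54).round(1))
print((-d['R'].T@d['t']).round(1))"
```

```text
[ 479.2 -161.4   54. ]
[ 477.3 -219.8   54. ]
[ 476.2 -278.2   54. ]
[ 577.4 -163.5   54. ]
[ 575.5 -222.7   54. ]
[ 552.1 -166.6  294.5]
```

Call:
{"name": "move_arm", "arguments": {"rows": [[[0,0,0.04,0,0,0],[0,0,0.07,0,0,0],[0,0,0.09,0,0,0],[0,0,0.1,0,0,0],[0,0,0.1,0,0,0]]]}}

```text
time: 11.0
tool_pos: [477.9, -162.3, 18.6]
tcp_rot: [-180.0, 0.0, -1.8]
ft_force: [0.0, -1.2, 1.0]
finger_gap: 38.1
```

```bash
python3 -c "
from h import *
c=mx(-50,60)
go((*c,20,-2))
for f,n,b in(('s7','side',(280,200,440,320)),('s8','scene',(180,200,340,320))):
  snap(n,f); im=cv2.imread('pics/'+f+'.png')[b[1]:b[3],b[0]:b[2]]; cv2.imwrite('pics/'+f+'c.png',cv2.resize(im,None,fx=4,fy=4,interpolation=cv2.INTER_CUBIC))"
```

```text
t 11.0 at [ 477.9 -162.3   18.6] [-180.     0.    -1.8] gap 38.1 F [ 0.  -1.2  1. ]
(np.float64(479.6244284511953), np.float64(-163.2915755437292), 20, -2) -> [0.0017, 0.0009, -0.0014] [-0.0, 0.0, 0.2] rows>= 1
```

View pics/s7c.png

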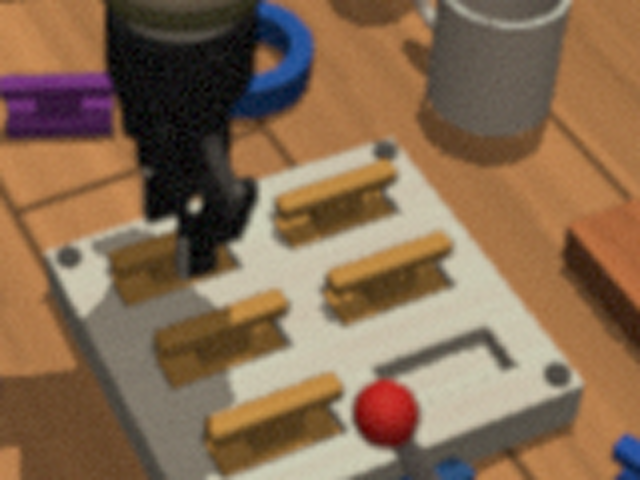

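View pics/s8c.png

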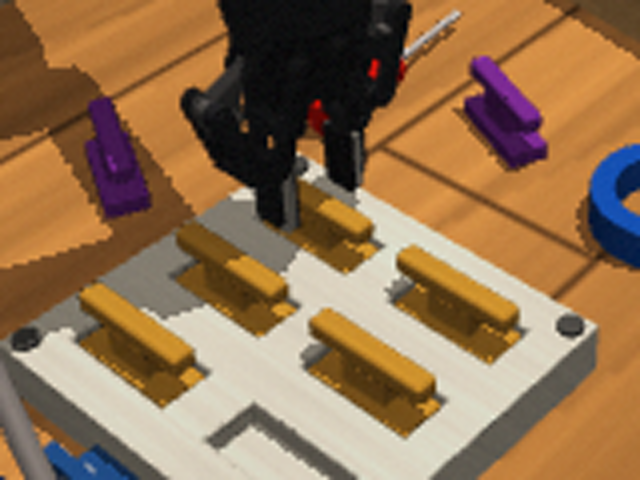

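```bash
cat >> h.py <<'E'
def tri(A,a,B,b):
    o1,d1=ray(A,*a);o2,d2=ray(B,*b);d1/=np.linalg.norm(d1);d2/=np.linalg.norm(d2)
    s=np.linalg.lstsq(np.c_[d1,-d2],o2-o1,rcond=None)[0];p,q=o1+s[0]*d1,o2+s[1]*d2
    return ((p+q)/2).round(1),np.linalg.norm(p-q).round(1)
E
python3 -c "
from h import *
print(tri(ld('s8'),(248.75,256.5),ld('s7'),(328.75,269)))"
```

```text
(array([ 476.1, -186.7,   48.5]), np.float64(1.6))
```

Call:
{"name": "move_arm", "arguments": {"rows": [[[0.001,0,0.005,0,0,0],[0.001,0,0.009,0,0,0],[0.001,0,0.009,0,0,0]]]}}

```text
time: 11.4
tool_pos: [478.9, -162.1, 9.4]
tcp_rot: [-180.0, 0.0, -1.8]
ft_force: [-1.0, -0.2, -0.1]
finger_gap: 38.4
```

Call:
{"name": "move_arm", "arguments": {"rows": [[[0,0,0,0,0,0],[0,0,0,0,0,0],[0,0,0,0,0,0],[0,0,0,0,0,0],[0,0,0,0,0,0],[0,0,0,0,0,0]]], "grip": 0, "newtons": 60}}

```text
time: 12.0
tool_pos: [479.0, -161.4, 9.7]
tcp_rot: [-179.9, 0.0, -1.8]
ft_force: [-0.7, 5.3, 3.2]
finger_gap: 12.6
```

Call:
{"name": "move_arm", "arguments": {"rows": [[[0,0,-0.01,0,0,0],[0,0,-0.02,0,0,0],[0,0,-0.04,0,0,0],[0,0,-0.07,0,0,0],[0,0,-0.1,0,0,0],[0,0,-0.13,0,0,0],[0,0,-0.13,0,0,0]]]}}

```text
time: 12.7
tool_pos: [482.2, -164.0, 145.7]
tcp_rot: [179.8, -0.5, -1.8]
ft_force: [0.6, -1.8, -3.1]
finger_gap: 12.2
```

```bash
python3 -c "
from h import *
go((*bx(47,60),140,78.7))
print([(p,bx(*p).round(1)) for p in ((47,60),(47,0),(47,-60),(-47,60),(-47,0))])
for f,n,b in(('s9','side',(260,160,420,280)),('s10','scene',(180,140,340,260))):
  snap(n,f); im=cv2.imread('pics/'+f+'.png')[b[1]:b[3],b[0]:b[2]]; cv2.imwrite('pics/'+f+'c.png',cv2.resize(im,None,fx=4,fy=4,interpolation=cv2.INTER_CUBIC))"
```

```text
t 12.7 at [ 482.2 -164.   145.7] [179.8  -0.5  -1.8] gap 12.2 F [ 0.6 -1.8 -3.1]
(np.float64(441.37258926660155), np.float64(294.84565760624184), 140, 78.7) -> [-0.0554, -0.4574, 0.0033] [0.6, -0.3, -80.5] rows>= 10
[((47, 60), array([441.4, 294.8])), ((47, 0), array([500.2, 283.1])), ((47, -60), array([559. , 271.3])), ((-47, 60), array([423. , 202.7])), ((-47, 0), array([481.8, 190.9]))]
```

View pics/s9c.png

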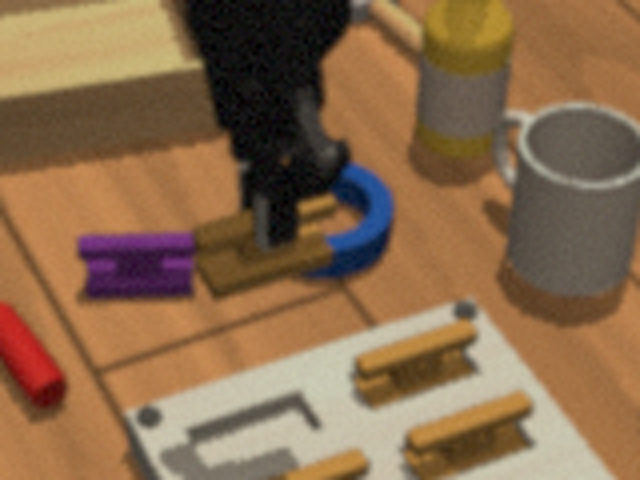

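View pics/s10c.png

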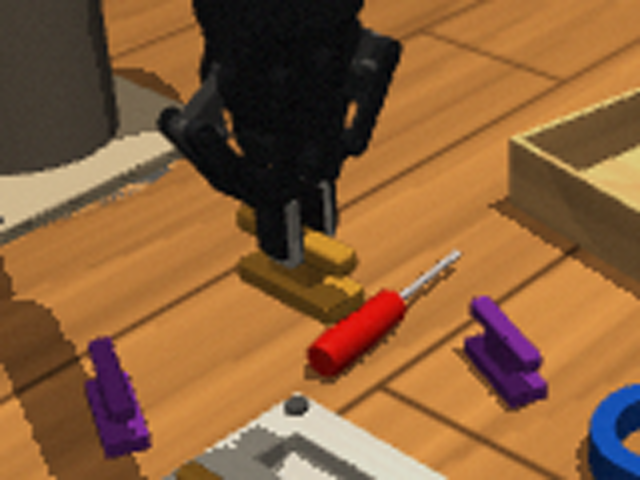

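Cleat is held level ((300,250) scene crop). Carrying it to the box.

Call:
{"name": "move_arm", "arguments": {"rows": [[[-0.004,-0.03,0,0,0,-5],[-0.008,-0.065,0,0,0,-11],[-0.012,-0.1,0,0,0,-17],[-0.016,-0.135,0,0,0,-23],[-0.02,-0.17,0,0,0,-29],[-0.024,-0.205,0,0,0,-35],[-0.028,-0.24,0,0,0,-41],[-0.032,-0.275,0,0,0,-47],[-0.036,-0.31,0,0,0,-53],[-0.04,-0.345,0,0,0,-59],[-0.044,-0.38,0,0,0,-65],[-0.048,-0.415,0,0,0,-71],[-0.052,-0.44,0,0,0,-77],[-0.055,-0.457,0.003,0,0,-80.5],[-0.055,-0.457,0.003,0,0,-80.5],[-0.055,-0.457,0.003,0,0,-80.5],[-0.055,-0.457,0.003,0,0,-80.5]]], "newtons": 80}}

```text
time: 14.5
tool_pos: [438.0, 295.2, 135.5]
tcp_rot: [-179.9, 0.1, 78.6]
ft_force: [-0.4, -0.6, -2.4]
finger_gap: 11.5
```

```bash
python3 -c "
from h import *
go((*bx(47,60),140,78.7),(*bx(47,60),3,78.7))
snap('wrist','w2')
for f,n,b in(('s11','side',(180,60,340,220)),('s12','scene',(290,80,450,240))):
  snap(n,f); im=cv2.imread('pics/'+f+'.png')[b[1]:b[3],b[0]:b[2]]; cv2.imwrite('pics/'+f+'c.png',cv2.resize(im,None,fx=3.7,fy=3.7,interpolation=cv2.INTER_CUBIC))"
```

```text
t 14.5 at [438.  295.2 135.5] [-1.799e+02  1.000e-01  7.860e+01] gap 11.5 F [-0.4 -0.6 -2.4]
(np.float64(441.37258926660155), np.float64(294.84565760624184), 140, 78.7) -> [0.0003, 0.0034, -0.0045] [-0.1, 0.1, -0.1] rows>= 1
(np.float64(441.37258926660155), np.float64(294.84565760624184), 3, 78.7) -> [0.0005, 0.0035, 0.1325] [-0.1, 0.1, -0.1] rows>= 3
```

View pics/s11c.png

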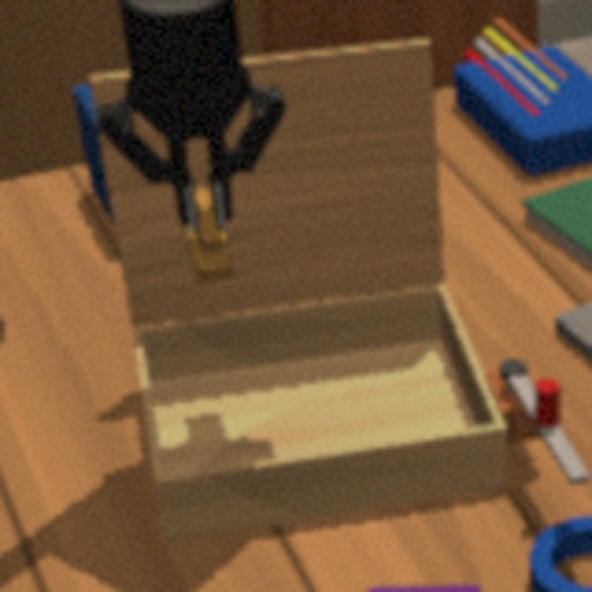

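View pics/s12c.png

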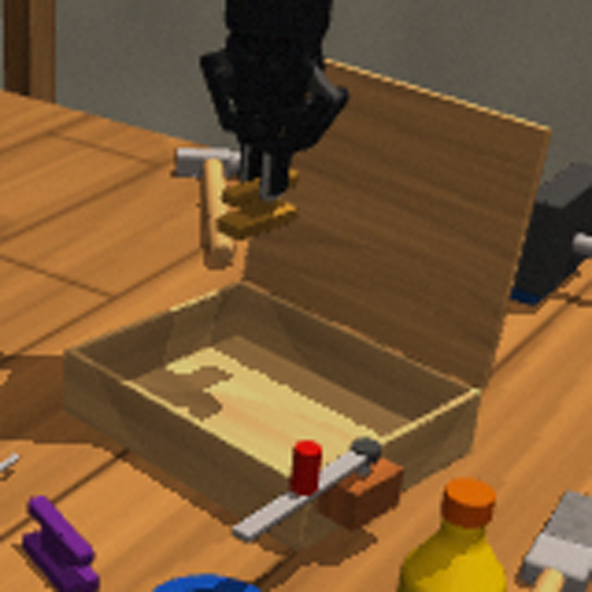

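View pics/w2.png

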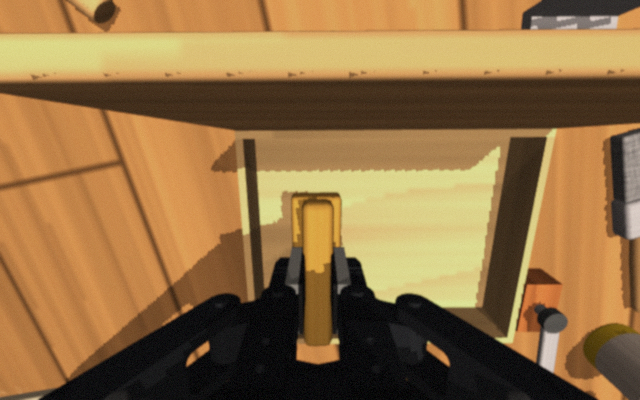

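```bash
python3 -c "
from h import *
d=ld('w2')
for p in ((238,130),(553,130),(513,343),(510,137),(480,308)): print(onz(d,*p,55).round(1))
for q in ((100,125),(100,-125),(-100,-125),(-100,125)): print(q,bx(*q).round(1),proj(d,(*bx(*q),55)).round())
go((*bx(40,60),60,78.7),(*bx(40,60),3,78.7))
"
```

```text
[388.2 361.9  55. ]
[627.6 313.4  55. ]
[592.4 117.7  55. ]
[594.8 314.6  55. ]
[563.5 163.1  55. ]
(100, 125) [388.  359.6] [239. 133.]
(100, -125) [633.2 310.6] [560. 132.]
(-100, -125) [594.  114.4] [515. 345.]
(-100, 125) [348.8 163.4] [254. 346.]
t 14.65 at [438.6 295.5 136.4] [-180.     0.    78.6] gap 11.7 F [-0.2  0.3 -3.4]
(np.float64(440.00096625690395), np.float64(287.9813549964156), 60, 78.7) -> [-0.0071, 0.0029, 0.0764] [-0.0, 0.0, -0.1] rows>= 2
(np.float64(440.00096625690395), np.float64(287.9813549964156), 3, 78.7) -> [-0.007, 0.0029, 0.1334] [-0.0, 0.0, -0.1] rows>= 3
```

The box pose agrees within about 3 mm. Lowering.

Call:
{"name": "move_arm", "arguments": {"rows": [[[-0.007,0.003,0.03,0,0,0],[-0.007,0.003,0.06,0,0,0],[-0.007,0.003,0.085,0,0,0],[-0.007,0.003,0.105,0,0,0],[-0.007,0.003,0.12,0,0,0],[-0.007,0.003,0.128,0,0,0],[-0.007,0.003,0.133,0,0,0],[-0.007,0.003,0.133,0,0,0]]]}}

```text
time: 15.45
tool_pos: [440.1, 288.8, 3.6]
tcp_rot: [180.0, -0.0, 78.7]
ft_force: [0.2, -0.5, -1.3]
finger_gap: 11.4
```

Call:
{"name": "move_arm", "arguments": {"rows": [[[0,0,0.002,0,0,0],[0,0,0.003,0,0,0]]]}}

```text
time: 15.65
tool_pos: [440.7, 289.3, 1.3]
tcp_rot: [179.9, -0.1, 78.7]
ft_force: [-0.4, 0.3, -2.8]
finger_gap: 11.4
```

Call:
{"name": "move_arm", "arguments": {"rows": [[[0,0,0,0,0,0],[0,0,0,0,0,0],[0,0,0,0,0,0],[0,0,0,0,0,0],[0,0,-0.03,0,0,0],[0,0,-0.06,0,0,0],[0,0,-0.1,0,0,0],[0,0,-0.14,0,0,0],[0,0,-0.14,0,0,0]]], "grip": 0.4, "newtons": 60}}

```text
time: 16.55
tool_pos: [443.9, 290.9, 147.9]
tcp_rot: [179.5, -0.4, 78.7]
ft_force: [-0.4, -0.1, 1.6]
finger_gap: 34.2
```

```bash
python3 -c "
from h import *
go((*mx(-50,0),140,-2))
snap('wrist','w3')
snap('side','s13')"
```

```text
t 16.55 at [443.9 290.9 147.9] [179.5  -0.4  78.7] gap 34.2 F [-0.4 -0.1  1.6]
(np.float64(477.5304586490452), np.float64(-223.25502516487495), 140, -2) -> [-0.4977, 0.1338, 0.0055] [0.1, -0.7, 80.7] rows>= 11
```

View pics/w3.png

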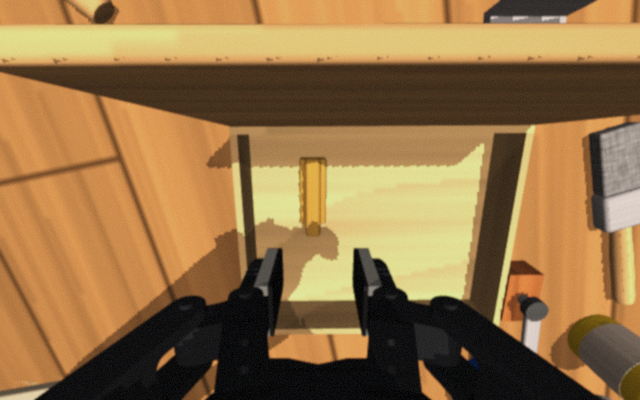

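View pics/s13.png

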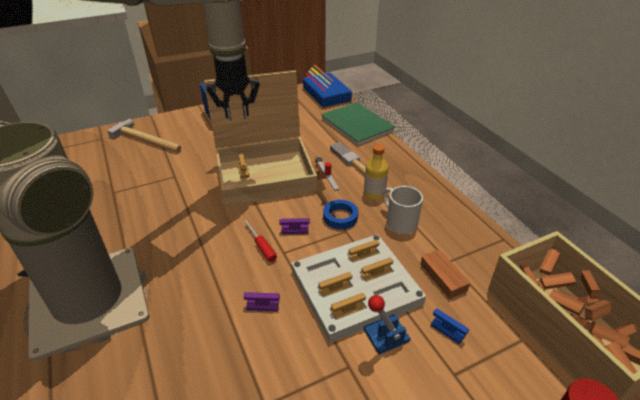

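First cleat stands upright in the box (side (243,165), wrist (313,197)); the other four are in place. Next is the one at mould (-50,0).

Call:
{"name": "move_arm", "arguments": {"rows": [[[-0.495,0.134,0.006,0,0,80.7],[-0.495,0.134,0.006,0,0,80.7],[-0.495,0.134,0.006,0,0,80.7],[-0.495,0.134,0.006,0,0,80.7],[-0.495,0.134,0.006,0,0,80.7],[-0.495,0.134,0.006,0,0,80.7],[-0.495,0.134,0.006,0,0,80.7],[-0.495,0.134,0.006,0,0,80.7],[-0.495,0.134,0.006,0,0,80.7],[-0.495,0.134,0.006,0,0,80.7],[-0.495,0.134,0.006,0,0,80.7],[-0.495,0.134,0.006,0,0,80.7],[-0.495,0.134,0.046,0,0,80.7],[-0.495,0.134,0.076,0,0,80.7],[-0.495,0.134,0.076,0,0,80.7],[-0.495,0.134,0.076,0,0,80.7]]]}}

```text
time: 18.25
tool_pos: [473.6, -221.1, 64.0]
tcp_rot: [-179.9, 0.1, -1.9]
ft_force: [0.2, -0.2, 1.6]
finger_gap: 34.1
```

```bash
python3 -c "
from h import *
go((477.3,-220.5,40,-2),(477.3,-220.5,9,-2))
snap('wrist','w4')"
```

```text
t 18.25 at [ 473.6 -221.1   64. ] [-1.799e+02  1.000e-01 -1.900e+00] gap 34.1 F [ 0.2 -0.2  1.6]
(477.3, -220.5, 40, -2) -> [0.0038, -0.0006, 0.024] [-0.1, 0.1, 0.1] rows>= 1
(477.3, -220.5, 9, -2) -> [0.0038, -0.0006, 0.055] [-0.1, 0.1, 0.1] rows>= 2
```

View pics/w4.png

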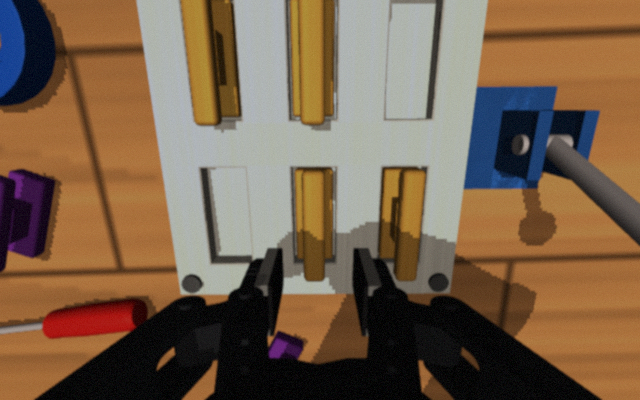

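Crossbar (314,222) is centred between the pads. Descending and gripping.

Call:
{"name": "move_arm", "arguments": {"rows": [[[0.004,0,0.02,0,0,0],[0.004,0,0.04,0,0,0],[0.004,0,0.05,0,0,0],[0.004,0,0.055,0,0,0],[0.004,0,0.055,0,0,0]]]}}

```text
time: 18.8
tool_pos: [478.5, -222.9, 10.0]
tcp_rot: [180.0, -0.0, -2.0]
ft_force: [-0.0, -0.8, -0.5]
finger_gap: 34.0
```

Call:
{"name": "move_arm", "arguments": {"rows": [[[0,0,0,0,0,0],[0,0,0,0,0,0],[0,0,0,0,0,0],[0,0,0,0,0,0],[0,0,0,0,0,0],[0,0,-0.01,0,0,0],[0,0,-0.02,0,0,0],[0,0,-0.04,0,0,0],[0,0,-0.07,0,0,0],[0,0,-0.1,0,0,0],[0,0,-0.13,0,0,0],[0,0,-0.13,0,0,0],[0,0,-0.13,0,0,0]]], "grip": 0, "newtons": 80}}

```text
time: 20.1
tool_pos: [478.9, -223.7, 140.7]
tcp_rot: [179.9, -0.1, -2.0]
ft_force: [-0.4, -0.1, -3.3]
finger_gap: 11.7
```

```bash
python3 -c "
from h import *
print(bx(40,0))
go((*bx(40,0),140,78.7))"
```

```text
[498.83784577 276.22458634]
t 20.1 at [ 478.9 -223.7  140.7] [ 1.799e+02 -1.000e-01 -2.000e+00] gap 11.7 F [-0.4 -0.1 -3.3]
(np.float64(498.8378457697007), np.float64(276.22458634186455), 140, 78.7) -> [0.0022, -0.5003, -0.0002] [0.2, -0.0, -80.7] rows>= 11
```

Call:
{"name": "move_arm", "arguments": {"rows": [[[0,-0.03,0,0,0,-5],[0,-0.07,0,0,0,-11],[0,-0.11,0,0,0,-17],[0,-0.15,0,0,0,-23],[0,-0.19,0,0,0,-29],[0,-0.23,0,0,0,-35],[0,-0.27,0,0,0,-41],[0,-0.31,0,0,0,-47],[0,-0.35,0,0,0,-53],[0,-0.39,0,0,0,-59],[0,-0.43,0,0,0,-65],[0.001,-0.46,0,0,0,-71],[0.002,-0.485,0,0,0,-77],[0.002,-0.5,0,0,0,-80.7],[0.002,-0.5,0,0,0,-80.7],[0.002,-0.5,0,0,0,-80.7],[0.002,-0.5,0,0,0,-80.7]]]}}

```text
time: 21.8
tool_pos: [497.3, 275.5, 138.4]
tcp_rot: [-179.9, 0.1, 78.6]
ft_force: [0.3, -1.0, -2.9]
finger_gap: 11.5
```

```bash
python3 -c "
from h import *
go((*bx(40,0),140,78.7),(*bx(40,0),2,78.7))
snap('wrist','w5')"
```

```text
t 21.8 at [497.3 275.5 138.4] [-1.799e+02  1.000e-01  7.860e+01] gap 11.5 F [ 0.3 -1.  -2.9]
(np.float64(498.8378457697007), np.float64(276.22458634186455), 140, 78.7) -> [0.001, 0.0014, -0.0016] [-0.1, 0.1, -0.1] rows>= 1
(np.float64(498.8378457697007), np.float64(276.22458634186455), 2, 78.7) -> [0.0012, 0.0015, 0.1364] [-0.1, 0.1, -0.1] rows>= 3
```

View pics/w5.png

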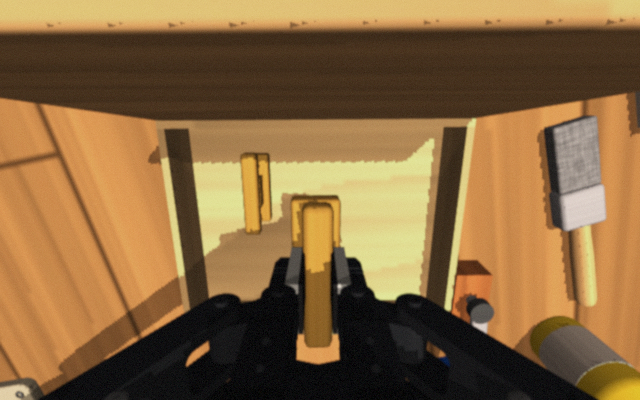

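Second cleat is held at (317,270), and the first is clear at (256,192). Lowering and releasing.

Call:
{"name": "move_arm", "arguments": {"rows": [[[0.001,0.001,0.03,0,0,0],[0.001,0.001,0.06,0,0,0],[0.001,0.001,0.09,0,0,0],[0.001,0.001,0.11,0,0,0],[0.001,0.001,0.125,0,0,0],[0.001,0.001,0.132,0,0,0],[0.001,0.001,0.136,0,0,0],[0.001,0.001,0.136,0,0,0],[0.001,0.001,0.136,0,0,0]]]}}

```text
time: 22.75
tool_pos: [499.9, 277.9, 4.7]
tcp_rot: [179.9, -0.1, 78.7]
ft_force: [-0.4, 0.7, -1.9]
finger_gap: 11.8
```

Call:
{"name": "move_arm", "arguments": {"rows": [[[0,0,0,0,0,0],[0,0,0,0,0,0],[0,0,0,0,0,0],[0,0,0,0,0,0],[0,0,-0.03,0,0,0],[0,0,-0.06,0,0,0],[0,0,-0.1,0,0,0],[0,0,-0.14,0,0,0],[0,0,-0.14,0,0,0],[0,0,-0.14,0,0,0]]], "grip": 0.4}}

```text
time: 23.75
tool_pos: [500.1, 278.0, 145.3]
tcp_rot: [179.8, -0.1, 78.7]
ft_force: [-0.7, 0.1, 0.1]
finger_gap: 33.9
```

```bash
python3 -c "
from h import *
go((476.5,-280,140,-2))
snap('side','s14')"
```

```text
t 23.75 at [500.1 278.  145.3] [ 1.798e+02 -1.000e-01  7.870e+01] gap 33.9 F [-0.7  0.1  0.1]
(476.5, -280, 140, -2) -> [-0.5518, 0.0863, 0.0044] [0.1, -0.2, 80.7] rows>= 12
```

View pics/s14.png

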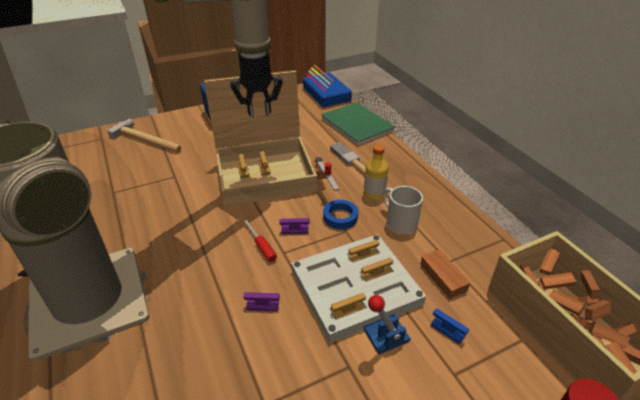

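Two upright in the box (243,165) and (264,162); three remain in the mould. Next is the one at (-50,-60).

Call:
{"name": "move_arm", "arguments": {"rows": [[[-0.552,0.088,0.004,0,0,80.7],[-0.552,0.088,0.004,0,0,80.7],[-0.552,0.088,0.004,0,0,80.7],[-0.552,0.088,0.004,0,0,80.7],[-0.552,0.088,0.004,0,0,80.7],[-0.552,0.088,0.004,0,0,80.7],[-0.552,0.088,0.004,0,0,80.7],[-0.552,0.088,0.004,0,0,80.7],[-0.552,0.088,0.004,0,0,80.7],[-0.552,0.088,0.004,0,0,80.7],[-0.552,0.088,0.004,0,0,80.7],[-0.552,0.088,0.004,0,0,80.7],[-0.552,0.088,0.004,0,0,80.7],[-0.552,0.088,0.044,0,0,80.7],[-0.552,0.088,0.074,0,0,80.7],[-0.552,0.088,0.074,0,0,80.7],[-0.552,0.088,0.074,0,0,80.7],[-0.552,0.088,0.074,0,0,80.7]]]}}

```text
time: 25.6
tool_pos: [478.2, -280.9, 71.4]
tcp_rot: [179.9, -0.1, -1.9]
ft_force: [1.1, 0.6, 0.6]
finger_gap: 33.9
```

```bash
python3 -c "
from h import *
go((476.5,-280.5,9,-2))
snap('wrist','w6')"
```

```text
t 25.6 at [ 478.2 -280.9   71.4] [ 1.799e+02 -1.000e-01 -1.900e+00] gap 33.9 F [1.1 0.6 0.6]
(476.5, -280.5, 9, -2) -> [-0.0019, -0.0005, 0.0624] [0.1, -0.1, 0.1] rows>= 2
```

View pics/w6.png

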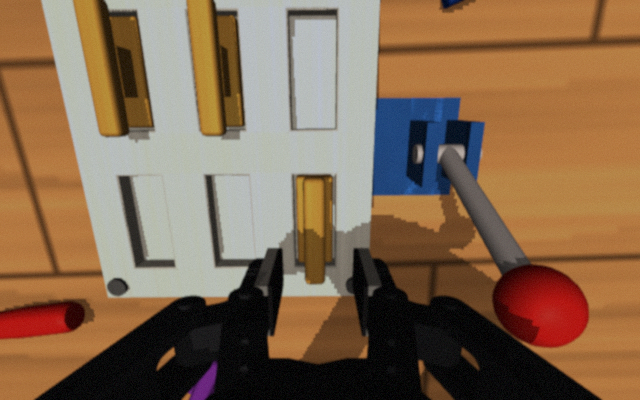

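Crossbar (314,230) is centred, and the lever knob (540,306) is clear.

Call:
{"name": "move_arm", "arguments": {"rows": [[[-0.001,0,0.02,0,0,0],[-0.001,0,0.04,0,0,0],[-0.001,0,0.055,0,0,0],[-0.001,0,0.062,0,0,0],[-0.001,0,0.062,0,0,0]]]}}

```text
time: 26.15
tool_pos: [475.6, -280.7, 7.0]
tcp_rot: [-180.0, 0.1, -2.0]
ft_force: [0.6, 1.0, 0.6]
finger_gap: 34.2
```

Call:
{"name": "move_arm", "arguments": {"rows": [[[0,0,0,0,0,0],[0,0,0,0,0,0],[0,0,0,0,0,0],[0,0,0,0,0,0],[0,0,0,0,0,0],[0,0,-0.01,0,0,0],[0,0,-0.02,0,0,0],[0,0,-0.04,0,0,0],[0,0,-0.07,0,0,0],[0,0,-0.1,0,0,0],[0,0,-0.13,0,0,0],[0,0,-0.13,0,0,0],[0,0,-0.13,0,0,0]]], "grip": 0, "newtons": 80}}

```text
time: 27.45
tool_pos: [476.6, -281.7, 138.7]
tcp_rot: [179.9, -0.1, -2.0]
ft_force: [-0.8, -0.1, -3.1]
finger_gap: 11.5
```

```bash
python3 -c "
from h import *
print(bx(40,-60))
go((*bx(40,-60),140,78.7))"
```

```text
[557.67472528 264.46781769]
t 27.45 at [ 476.6 -281.7  138.7] [ 1.799e+02 -1.000e-01 -2.000e+00] gap 11.5 F [-0.8 -0.1 -3.1]
(np.float64(557.6747252824975), np.float64(264.46781768731347), 140, 78.7) -> [0.0617, -0.5487, -0.002] [0.2, -0.0, -80.7] rows>= 12
```

Call:
{"name": "move_arm", "arguments": {"rows": [[[0.001,-0.03,0,0,0,-5],[0.003,-0.07,0,0,0,-11],[0.006,-0.115,0,0,0,-17],[0.01,-0.16,0,0,0,-23],[0.015,-0.205,0,0,0,-29],[0.02,-0.25,0,0,0,-35],[0.025,-0.295,0,0,0,-41],[0.03,-0.34,0,0,0,-47],[0.036,-0.385,0,0,0,-53],[0.042,-0.43,0,0,0,-59],[0.048,-0.47,0,0,0,-65],[0.054,-0.505,0,0,0,-71],[0.058,-0.53,0,0,0,-77],[0.062,-0.549,-0.002,0,0,-80.7],[0.062,-0.549,-0.002,0,0,-80.7],[0.062,-0.549,-0.002,0,0,-80.7],[0.062,-0.549,-0.002,0,0,-80.7]]]}}

```text
time: 29.15
tool_pos: [556.5, 264.3, 138.2]
tcp_rot: [-179.9, 0.1, 78.6]
ft_force: [-0.0, 0.7, -2.1]
finger_gap: 11.8
```

```bash
python3 -c "
from h import *
go((*bx(40,-60),2,78.7))
snap('wrist','w7')"
```

```text
t 29.15 at [556.5 264.3 138.2] [-1.799e+02  1.000e-01  7.860e+01] gap 11.8 F [-0.   0.7 -2.1]
(np.float64(557.6747252824975), np.float64(264.46781768731347), 2, 78.7) -> [0.0006, 0.0014, 0.1362] [-0.1, 0.1, -0.1] rows>= 3
```

View pics/w7.png

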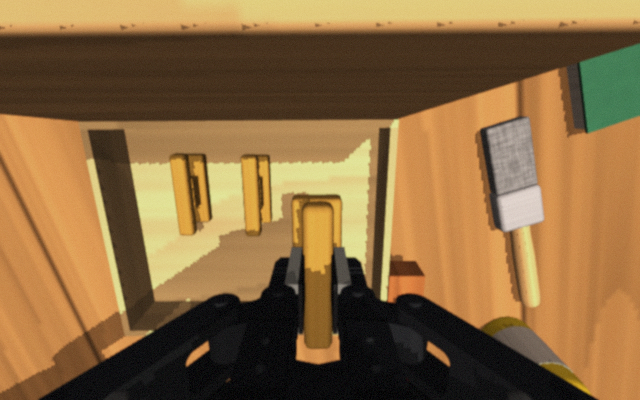

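Call:
{"name": "move_arm", "arguments": {"rows": [[[0.001,0.001,0.03,0,0,0],[0.001,0.001,0.06,0,0,0],[0.001,0.001,0.09,0,0,0],[0.001,0.001,0.11,0,0,0],[0.001,0.001,0.125,0,0,0],[0.001,0.001,0.132,0,0,0],[0.001,0.001,0.136,0,0,0],[0.001,0.001,0.137,0,0,0],[0.001,0.001,0.137,0,0,0]]]}}

```text
time: 30.1
tool_pos: [559.3, 266.5, 3.6]
tcp_rot: [179.9, -0.1, 78.7]
ft_force: [0.8, -0.4, -2.3]
finger_gap: 11.9
```

Call:
{"name": "move_arm", "arguments": {"rows": [[[0,0,0,0,0,0],[0,0,0,0,0,0],[0,0,0,0,0,0],[0,0,0,0,0,0],[0,0,-0.03,0,0,0],[0,0,-0.06,0,0,0],[0,0,-0.1,0,0,0],[0,0,-0.14,0,0,0],[0,0,-0.14,0,0,0],[0,0,-0.14,0,0,0]]], "grip": 0.4}}

```text
time: 31.1
tool_pos: [559.6, 266.7, 144.4]
tcp_rot: [179.8, -0.1, 78.7]
ft_force: [0.9, 0.9, -0.2]
finger_gap: 34.2
```

```bash
python3 -c "
from h import *
go((577.4,-165,140,-2))
snap('side','s15')"
```

```text
t 31.1 at [559.6 266.7 144.4] [ 1.798e+02 -1.000e-01  7.870e+01] gap 34.2 F [ 0.9  0.9 -0.2]
(577.4, -165, 140, -2) -> [-0.4198, 0.1021, 0.0039] [0.1, -0.2, 80.7] rows>= 10
```

View pics/s15.png

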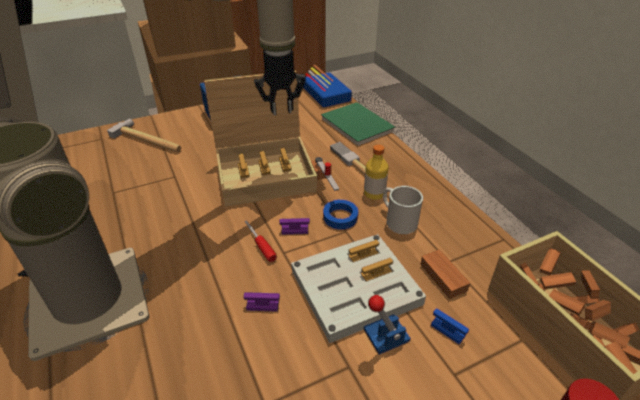

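```bash
python3 -c "
from h import *
A=ld('scene0');B=ld('side0')
print('glue top',tri(A,(417,214),B,(378,150)),'mug top',tri(A,(380,267),B,(406,196)),'brush',onz(A,440,235,5),'tape',onz(A,346,247,25))"
```

```text
glue top (array([731.6,  47. , 139.5]), np.float64(3.1)) mug top (array([729.2, -92.2,  92.2]), np.float64(4.0)) brush [747.73576028 197.24346848   5.        ] tape [603.54888399  -9.27578732  25.        ]
```

Call:
{"name": "move_arm", "arguments": {"rows": [[[-0.42,0.102,0.004,0,0,80.7],[-0.42,0.102,0.004,0,0,80.7],[-0.42,0.102,0.004,0,0,80.7],[-0.42,0.102,0.004,0,0,80.7],[-0.42,0.102,0.004,0,0,80.7],[-0.42,0.102,0.004,0,0,80.7],[-0.42,0.102,0.004,0,0,80.7],[-0.42,0.102,0.004,0,0,80.7],[-0.42,0.102,0.004,0,0,80.7],[-0.42,0.102,0.004,0,0,80.7],[-0.42,0.102,0.004,0,0,80.7],[-0.42,0.102,0.044,0,0,80.7],[-0.42,0.102,0.074,0,0,80.7],[-0.42,0.102,0.074,0,0,80.7],[-0.42,0.102,0.074,0,0,80.7],[-0.42,0.102,0.074,0,0,80.7]]]}}

```text
time: 32.75
tool_pos: [577.2, -165.5, 70.4]
tcp_rot: [180.0, -0.1, -1.9]
ft_force: [0.9, -0.1, 0.9]
finger_gap: 34.3
```

```bash
python3 -c "
from h import *
go((577.4,-165,9,-2))
snap('wrist','w8')"
```

```text
t 32.75 at [ 577.2 -165.5   70.4] [ 1.8e+02 -1.0e-01 -1.9e+00] gap 34.3 F [ 0.9 -0.1  0.9]
(577.4, -165, 9, -2) -> [0.0, -0.0006, 0.0614] [0.0, -0.1, 0.1] rows>= 2
```

View pics/w8.png

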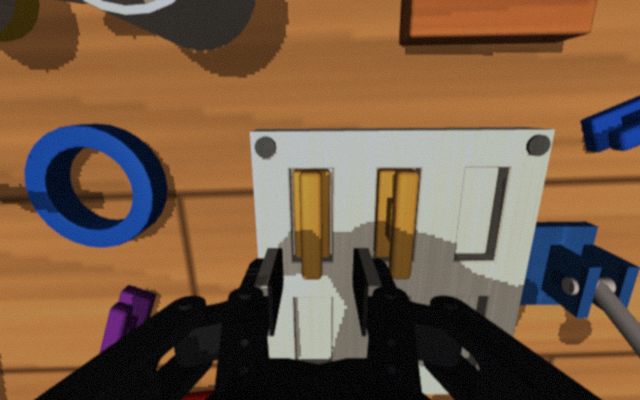

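Crossbar (312,224) is nearly centred between the pads.

Call:
{"name": "move_arm", "arguments": {"rows": [[[0.001,-0.001,0.02,0,0,0],[0.001,-0.001,0.04,0,0,0],[0.001,-0.001,0.055,0,0,0],[0.001,-0.001,0.061,0,0,0],[0.001,-0.001,0.061,0,0,0]]]}}

```text
time: 33.3
tool_pos: [576.7, -164.5, 7.1]
tcp_rot: [-180.0, 0.1, -2.0]
ft_force: [-0.2, 0.5, 0.2]
finger_gap: 33.9
```

Call:
{"name": "move_arm", "arguments": {"rows": [[[0,0,0,0,0,0],[0,0,0,0,0,0],[0,0,0,0,0,0],[0,0,0,0,0,0],[0,0,0,0,0,0],[0,0,-0.01,0,0,0],[0,0,-0.02,0,0,0],[0,0,-0.04,0,0,0],[0,0,-0.07,0,0,0],[0,0,-0.1,0,0,0],[0,0,-0.13,0,0,0],[0,0,-0.13,0,0,0],[0,0,-0.13,0,0,0]]], "grip": 0, "newtons": 80}}

```text
time: 34.6
tool_pos: [578.0, -165.3, 139.2]
tcp_rot: [179.9, -0.2, -2.0]
ft_force: [0.5, 0.4, -2.9]
finger_gap: 11.8
```

```bash
python3 -c "
from h import *
print(bx(-46,60))
go((*bx(-46,60),140,78.7))"
```

```text
[423.14959785 203.64849436]
t 34.6 at [ 578.  -165.3  139.2] [179.9  -0.2  -2. ] gap 11.8 F [ 0.5  0.4 -2.9]
(np.float64(423.1495978520474), np.float64(203.64849436140685), 140, 78.7) -> [-0.1678, -0.3633, -0.0018] [0.2, -0.1, -80.7] rows>= 10
```

Call:
{"name": "move_arm", "arguments": {"rows": [[[-0.012,-0.026,0,0,0,-6],[-0.025,-0.052,0,0,0,-12],[-0.037,-0.08,0,0,0,-18],[-0.05,-0.108,0,0,0,-24],[-0.063,-0.136,0,0,0,-30],[-0.076,-0.164,0,0,0,-36],[-0.089,-0.192,0,0,0,-43],[-0.102,-0.22,0,0,0,-49],[-0.115,-0.248,0,0,0,-55],[-0.128,-0.276,0,0,0,-61],[-0.14,-0.304,0,0,0,-67],[-0.153,-0.332,0,0,0,-73],[-0.162,-0.352,0,0,0,-78],[-0.168,-0.363,0,0,0,-80.7],[-0.168,-0.363,0,0,0,-80.7],[-0.168,-0.363,0,0,0,-80.7]]]}}

```text
time: 36.2
tool_pos: [421.7, 203.4, 136.7]
tcp_rot: [-180.0, 0.1, 78.6]
ft_force: [0.4, 0.4, -1.8]
finger_gap: 11.7
```

```bash
python3 -c "
from h import *
go((*bx(-46,60),2,78.7))
snap('wrist','w9')"
```

```text
t 36.2 at [421.7 203.4 136.7] [-1.80e+02  1.00e-01  7.86e+01] gap 11.7 F [ 0.4  0.4 -1.8]
(np.float64(423.1495978520474), np.float64(203.64849436140685), 2, 78.7) -> [0.0007, 0.0015, 0.1347] [-0.0, 0.1, -0.1] rows>= 3
```

View pics/w9.png

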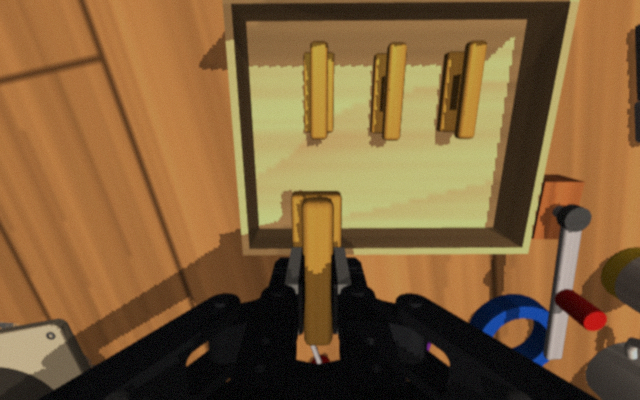

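Fourth is held over the free near half of the box; first three stand at (318,90), (390,90), (463,90).

Call:
{"name": "move_arm", "arguments": {"rows": [[[0.001,0.001,0.03,0,0,0],[0.001,0.001,0.06,0,0,0],[0.001,0.001,0.09,0,0,0],[0.001,0.001,0.11,0,0,0],[0.001,0.001,0.125,0,0,0],[0.001,0.001,0.132,0,0,0],[0.001,0.001,0.135,0,0,0],[0.001,0.001,0.136,0,0,0],[0.001,0.001,0.136,0,0,0]]]}}

```text
time: 37.15
tool_pos: [423.9, 204.9, 2.3]
tcp_rot: [179.9, -0.0, 78.7]
ft_force: [0.3, 0.1, -2.6]
finger_gap: 11.5
```

Call:
{"name": "move_arm", "arguments": {"rows": [[[0,0,0,0,0,0],[0,0,0,0,0,0],[0,0,0,0,0,0],[0,0,0,0,0,0],[0,0,-0.03,0,0,0],[0,0,-0.06,0,0,0],[0,0,-0.1,0,0,0],[0,0,-0.14,0,0,0],[0,0,-0.14,0,0,0],[0,0,-0.14,0,0,0]]], "grip": 0.4}}

```text
time: 38.15
tool_pos: [424.1, 205.2, 142.8]
tcp_rot: [179.8, -0.1, 78.7]
ft_force: [-0.5, 0.4, -1.1]
finger_gap: 33.9
```

```bash
python3 -c "
from h import *
go((576,-225,140,-2))
snap('side','s16')"
```

```text
t 38.15 at [424.1 205.2 142.8] [ 1.798e+02 -1.000e-01  7.870e+01] gap 33.9 F [-0.5  0.4 -1.1]
(576, -225, 140, -2) -> [-0.3921, 0.2333, 0.0028] [0.1, -0.2, 80.7] rows>= 10
```

View pics/s16.png

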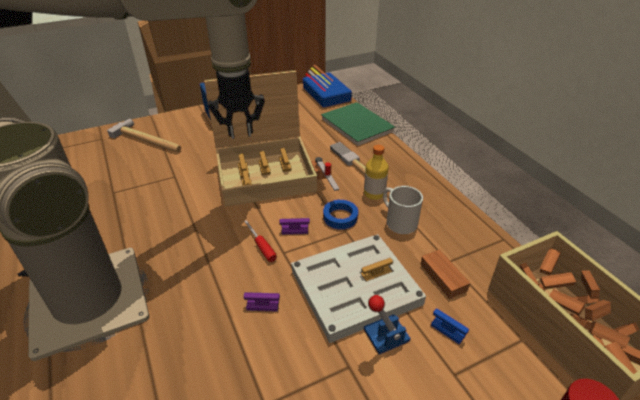

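Four in the box, and one left in the mould at side (376,268).

Call:
{"name": "move_arm", "arguments": {"rows": [[[-0.392,0.233,0.003,0,0,80.7],[-0.392,0.233,0.003,0,0,80.7],[-0.392,0.233,0.003,0,0,80.7],[-0.392,0.233,0.003,0,0,80.7],[-0.392,0.233,0.003,0,0,80.7],[-0.392,0.233,0.003,0,0,80.7],[-0.392,0.233,0.003,0,0,80.7],[-0.392,0.233,0.003,0,0,80.7],[-0.392,0.233,0.003,0,0,80.7],[-0.392,0.233,0.003,0,0,80.7],[-0.392,0.233,0.003,0,0,80.7],[-0.392,0.233,0.003,0,0,80.7],[-0.392,0.233,0.043,0,0,80.7],[-0.392,0.233,0.073,0,0,80.7],[-0.392,0.233,0.073,0,0,80.7],[-0.392,0.233,0.073,0,0,80.7],[-0.392,0.233,0.073,0,0,80.7]]]}}

```text
time: 39.9
tool_pos: [576.0, -225.2, 70.9]
tcp_rot: [179.9, -0.2, -1.9]
ft_force: [1.1, -0.3, 0.1]
finger_gap: 34.2
```

```bash
python3 -c "
from h import *
go((576,-225,9,-2))
snap('wrist','w10')"
```

```text
t 39.9 at [ 576.  -225.2   70.9] [179.9  -0.2  -1.9] gap 34.2 F [ 1.1 -0.3  0.1]
(576, -225, 9, -2) -> [-0.0002, -0.0003, 0.0619] [0.1, -0.2, 0.1] rows>= 2
```

View pics/w10.png

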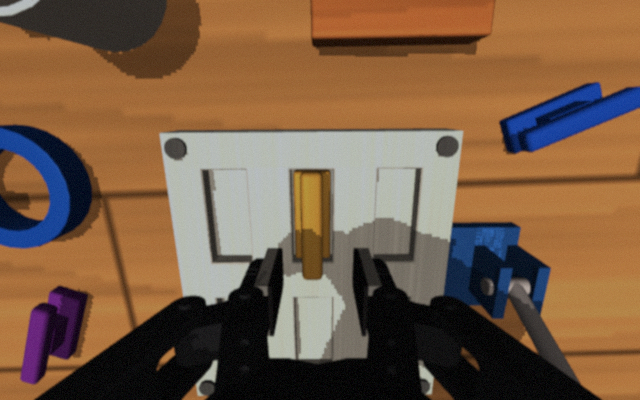

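Centred at (313,224). Gripping.

Call:
{"name": "move_arm", "arguments": {"rows": [[[0.001,-0.001,0.02,0,0,0],[0.001,-0.001,0.04,0,0,0],[0.001,-0.001,0.055,0,0,0],[0.001,-0.001,0.061,0,0,0],[0.001,-0.001,0.061,0,0,0]]]}}

```text
time: 40.45
tool_pos: [575.4, -224.1, 7.1]
tcp_rot: [-180.0, 0.1, -2.0]
ft_force: [1.2, 0.2, 0.2]
finger_gap: 34.3
```

Call:
{"name": "move_arm", "arguments": {"rows": [[[0,0,0,0,0,0],[0,0,0,0,0,0],[0,0,0,0,0,0],[0,0,0,0,0,0],[0,0,0,0,0,0],[0,0,-0.01,0,0,0],[0,0,-0.02,0,0,0],[0,0,-0.04,0,0,0],[0,0,-0.07,0,0,0],[0,0,-0.1,0,0,0],[0,0,-0.13,0,0,0],[0,0,-0.13,0,0,0],[0,0,-0.13,0,0,0]]], "grip": 0, "newtons": 80}}

```text
time: 41.75
tool_pos: [576.4, -225.0, 138.8]
tcp_rot: [179.9, -0.1, -2.0]
ft_force: [-0.3, -0.3, -2.8]
finger_gap: 12.0
```

```bash
python3 -c "
from h import *
print(bx(-46,0))
go((*bx(-46,0),140,78.7))"
```

```text
[481.98647736 191.89172571]
t 41.75 at [ 576.4 -225.   138.8] [ 1.799e+02 -1.000e-01 -2.000e+00] gap 12.0 F [-0.3 -0.3 -2.8]
(np.float64(481.9864773648442), np.float64(191.8917257068558), 140, 78.7) -> [-0.1091, -0.4132, -0.0021] [0.2, -0.1, -80.7] rows>= 10
```

Call:
{"name": "move_arm", "arguments": {"rows": [[[-0.008,-0.03,0,0,0,-6],[-0.016,-0.06,0,0,0,-12],[-0.024,-0.09,0,0,0,-18],[-0.032,-0.122,0,0,0,-24],[-0.04,-0.154,0,0,0,-30],[-0.048,-0.186,0,0,0,-36],[-0.057,-0.218,0,0,0,-43],[-0.066,-0.25,0,0,0,-49],[-0.075,-0.282,0,0,0,-55],[-0.083,-0.314,0,0,0,-61],[-0.091,-0.346,0,0,0,-67],[-0.099,-0.378,0,0,0,-73],[-0.105,-0.4,0,0,0,-78],[-0.109,-0.413,0,0,0,-80.7],[-0.109,-0.413,0,0,0,-80.7],[-0.109,-0.413,0,0,0,-80.7]]]}}

```text
time: 43.35
tool_pos: [480.9, 191.6, 136.5]
tcp_rot: [-179.9, 0.1, 78.6]
ft_force: [0.0, -0.2, -2.5]
finger_gap: 12.0
```

```bash
python3 -c "
from h import *
go((*bx(-46,0),2,78.7))
snap('wrist','w11')"
```

```text
t 43.35 at [480.9 191.6 136.5] [-1.799e+02  1.000e-01  7.860e+01] gap 12.0 F [ 0.  -0.2 -2.5]
(np.float64(481.9864773648442), np.float64(191.8917257068558), 2, 78.7) -> [0.0007, 0.0012, 0.1345] [-0.1, 0.1, -0.1] rows>= 3
```

View pics/w11.png

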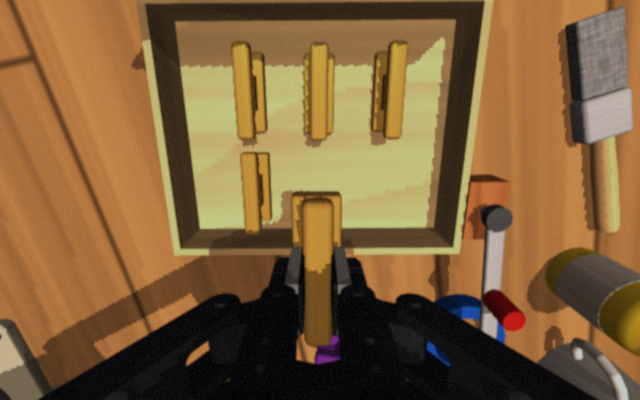

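Call:
{"name": "move_arm", "arguments": {"rows": [[[0.001,0.001,0.03,0,0,0],[0.001,0.001,0.06,0,0,0],[0.001,0.001,0.09,0,0,0],[0.001,0.001,0.11,0,0,0],[0.001,0.001,0.125,0,0,0],[0.001,0.001,0.132,0,0,0],[0.001,0.001,0.135,0,0,0],[0.001,0.001,0.136,0,0,0],[0.001,0.001,0.136,0,0,0]]]}}

```text
time: 44.3
tool_pos: [483.4, 193.3, 2.5]
tcp_rot: [179.9, -0.0, 78.7]
ft_force: [-0.1, 0.3, -2.7]
finger_gap: 12.1
```

Call:
{"name": "move_arm", "arguments": {"rows": [[[0,0,0,0,0,0],[0,0,0,0,0,0],[0,0,0,0,0,0],[0,0,0,0,0,0],[0,0,-0.03,0,0,0],[0,0,-0.06,0,0,0],[0,0,-0.1,0,0,0],[0,0,-0.14,0,0,0],[0,0,-0.14,0,0,0],[0,0,-0.14,0,0,0]]], "grip": 0.4}}

```text
time: 45.3
tool_pos: [483.6, 193.4, 143.1]
tcp_rot: [179.8, -0.1, 78.7]
ft_force: [0.1, -1.1, 0.6]
finger_gap: 34.0
```

```bash
python3 -c "
from h import *
go((*bx(-46,0),300,78.7),(*bx(150,25),330,78.7))
for f,n,b in(('s17','side',(180,60,340,220)),('s18','scene',(290,80,450,240))):
  snap(n,f); im=cv2.imread('pics/'+f+'.png')[b[1]:b[3],b[0]:b[2]]; cv2.imwrite('pics/'+f+'c.png',cv2.resize(im,None,fx=3.7,fy=3.7,interpolation=cv2.INTER_CUBIC))
H=bx(100,0);print(H)"
```

```text
t 45.3 at [483.6 193.4 143.1] [ 1.798e+02 -1.000e-01  7.870e+01] gap 34.0 F [ 0.1 -1.1  0.6]
(np.float64(481.9864773648442), np.float64(191.8917257068558), 300, 78.7) -> [-0.0016, -0.0008, -0.1569] [0.2, -0.1, -0.0] rows>= 4
(np.float64(495.8765551727123), np.float64(388.9908523880549), 330, 78.7) -> [0.1945, -0.0257, -0.1867] [0.2, -0.1, -0.0] rows>= 6
[510.59461442 335.06146585]
```

View pics/s17c.png

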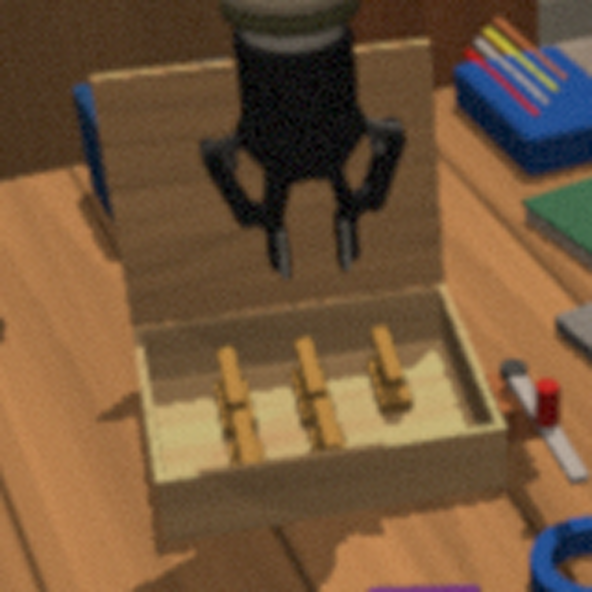

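View pics/s18c.png

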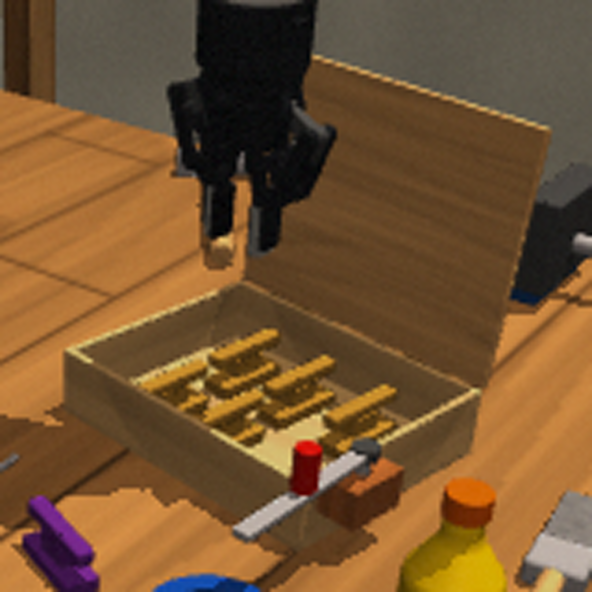

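All five cleats stand inside the box (side crop (233,385), (243,440), (310,365), (325,420), (390,370)). Next, go over and behind the lid.

```bash
python3 -c "
from h import *
go((*bx(-30,25),310,78.7),(*bx(168,25),310,78.7))
for th in (99,90,80,70,60,50,40,30,20,10,5,0):
  t=np.radians(th);x=100-188*np.cos(t)+8*np.sin(t)+11;z=55+188*np.sin(t)+8*np.cos(t)-21
  print(th,round(x,1),round(z,1))
print(bx(1,0)-bx(0,0))"
```

```text
t 45.4 at [481.7 192.8 140.3] [-179.9    0.    78.7] gap 33.9 F [-0.1  0.6 -1.2]
(np.float64(460.6062492090591), np.float64(212.48021384966455), 310, 78.7) -> [0.015, -0.0248, -0.1696] [-0.1, 0.0, -0.0] rows>= 4
(np.float64(499.40358576907767), np.float64(406.6419162418939), 310, 78.7) -> [0.213, -0.0249, -0.1698] [-0.1, 0.0, -0.0] rows>= 6
99 148.3 218.4
90 119.0 222.0
80 86.2 220.5
70 54.2 213.4
60 23.9 200.8
50 -3.7 183.2
40 -27.9 161.0
30 -47.8 134.9
20 -62.9 105.8
10 -72.8 74.5
5 -75.6 58.4
0 -77.0 42.0
[0.19594614 0.98061466]
```

Call:
{"name": "move_arm", "arguments": {"rows": [[[0,0,-0.05,0,0,0],[0,0,-0.1,0,0,0],[0.005,-0.012,-0.145,0,0,0],[0.015,-0.025,-0.17,0,0,0],[0.015,-0.025,-0.17,0,0,0],[0.06,-0.025,-0.17,0,0,0],[0.1,-0.025,-0.17,0,0,0],[0.14,-0.025,-0.17,0,0,0],[0.18,-0.025,-0.17,0,0,0],[0.213,-0.025,-0.17,0,0,0],[0.213,-0.025,-0.17,0,0,0],[0.213,-0.025,-0.17,0,0,0]]], "grip": 0}}

```text
time: 46.6
tool_pos: [499.0, 406.7, 307.8]
tcp_rot: [-179.8, 0.2, 78.8]
ft_force: [-0.1, 0.1, 0.3]
finger_gap: -0.2
```

```bash
python3 -c "
from h import *
go((*bx(168,25),215,78.7))
for f,n in(('s19','side'),('s20','scene')): snap(n,f)"
```

```text
t 46.6 at [499.  406.7 307.8] [-179.8    0.2   78.8] gap -0.2 F [-0.1  0.1  0.3]
(np.float64(499.40358576907767), np.float64(406.6419162418939), 215, 78.7) -> [0.0004, 0.0007, 0.0928] [-0.2, 0.2, 0.1] rows>= 2
```

View pics/s19.png

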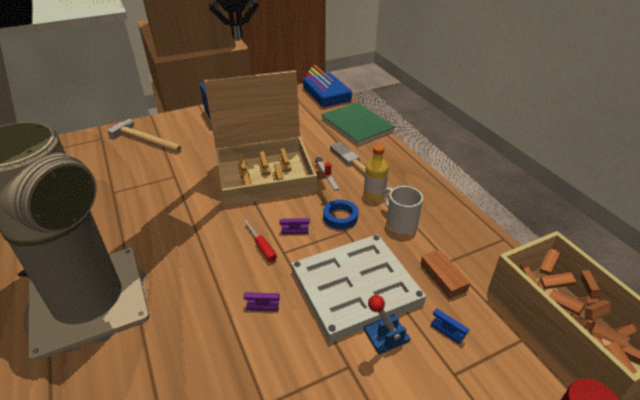

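View pics/s20.png

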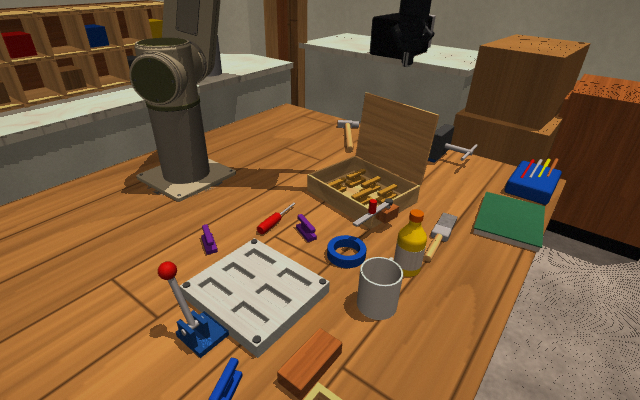

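Mould is empty, and the fingers are behind and above the lid (scene (408,60)). Lowering behind the lid.

Call:
{"name": "move_arm", "arguments": {"rows": [[[0,0,0.03,0,0,0],[0,0,0.06,0,0,0],[0,0,0.08,0,0,0],[0,0,0.093,0,0,0],[0,0,0.093,0,0,0],[0,0,0.093,0,0,0]]]}}

```text
time: 47.3
tool_pos: [500.1, 406.5, 219.6]
tcp_rot: [180.0, -0.0, 78.7]
ft_force: [0.0, -0.1, 0.7]
finger_gap: 0.1
```

```bash
python3 -c "
from h import *
go((*bx(148,25),218,78.7),(*bx(119,25),222,78.7))
for f,n,b in(('s21','side',(180,20,340,180)),('s22','scene',(320,30,480,190))):
  snap(n,f); im=cv2.imread('pics/'+f+'.png')[b[1]:b[3],b[0]:b[2]]; cv2.imwrite('pics/'+f+'c.png',cv2.resize(im,None,fx=3.7,fy=3.7,interpolation=cv2.INTER_CUBIC))
"
```

```text
t 47.3 at [500.1 406.5 219.6] [180.   -0.   78.7] gap 0.1 F [ 0.  -0.1  0.7]
(np.float64(495.4846628842273), np.float64(387.02962307096163), 218, 78.7) -> [-0.02, -0.0007, 0.0016] [0.0, -0.0, -0.0] rows>= 1
(np.float64(489.8022247011943), np.float64(358.59179797310986), 222, 78.7) -> [-0.049, -0.0007, -0.0024] [0.0, -0.0, -0.0] rows>= 1
```

View pics/s22c.png

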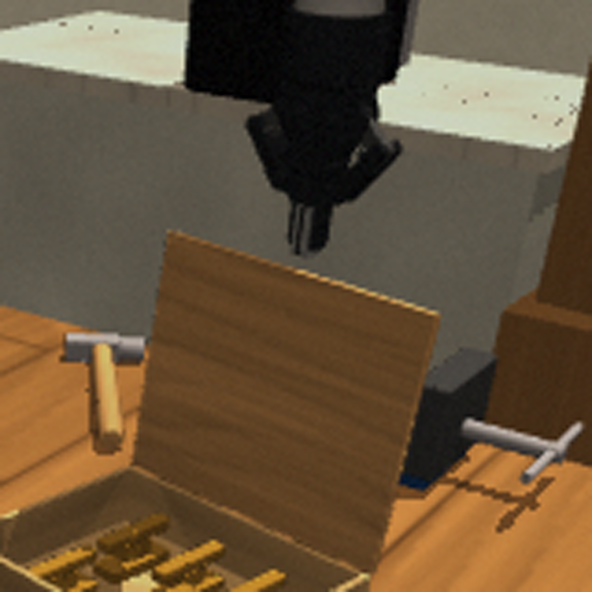

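```bash
python3 -c "
from h import *
A=ld('s22')
for z in (235,241,250,260): print(z,proj(A,(500,406.5,z)))
print('edge inner',proj(A,(*bx(129,25),250)),'edge outer',proj(A,(*bx(137,25),254)))"
```

```text
235 [400.8438803  103.16761717]
241 [401.13052127 101.10690299]
250 [401.56366966  97.99292027]
260 [402.04948664  94.5002934 ]
edge inner [392.66002015 100.55123012] edge outer [394.6645815   98.59498793]
```

View pics/s21c.png

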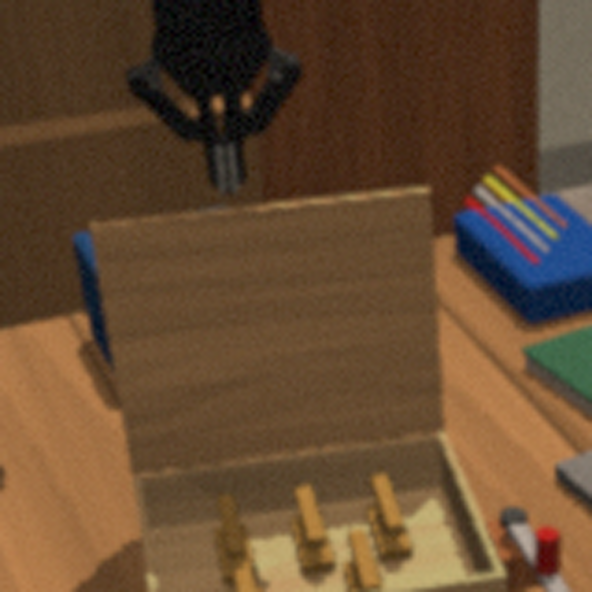

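Tip is still about level with the lid edge (scene (402,99)), so I'll lower 25 mm more before pushing.

Call:
{"name": "move_arm", "arguments": {"rows": [[[0,0,0.015,0,0,0],[0,0,0.026,0,0,0],[0,0,0.026,0,0,0],[-0.01,0,0.026,0,0,0],[-0.02,0,0.026,0,0,0],[-0.03,0,0.025,0,0,0],[-0.04,0,0.024,0,0,0],[-0.05,0,0.022,0,0,0],[-0.05,0,0.022,0,0,0]]]}}

```text
time: 48.3
tool_pos: [490.2, 356.5, 197.4]
tcp_rot: [179.9, -0.0, 78.6]
ft_force: [0.4, -0.1, 0.1]
finger_gap: 0.2
```

```bash
python3 -c "
from h import *
go((*bx(86,25),217,78.7),(*bx(54,25),211,78.7),(*bx(24,25),199,78.7))
for f,n,b in(('s23','side',(180,20,340,180)),('s24','scene',(320,30,480,190))):
  snap(n,f); im=cv2.imread('pics/'+f+'.png')[b[1]:b[3],b[0]:b[2]]; cv2.imwrite('pics/'+f+'c.png',cv2.resize(im,None,fx=3.7,fy=3.7,interpolation=cv2.INTER_CUBIC))
"
```

```text
t 48.3 at [490.2 356.5 197.4] [179.9  -0.   78.6] gap 0.2 F [ 0.4 -0.1  0.1]
(np.float64(483.33600194119117), np.float64(326.23151424107164), 217, 78.7) -> [-0.031, -0.0007, -0.0196] [0.1, -0.0, -0.1] rows>= 1
(np.float64(477.0657253254306), np.float64(294.85184516758005), 211, 78.7) -> [-0.063, -0.0007, -0.0136] [0.1, -0.0, -0.1] rows>= 2
(np.float64(471.1873409981551), np.float64(265.43340541118164), 199, 78.7) -> [-0.093, -0.0006, -0.0016] [0.1, -0.0, -0.1] rows>= 2
```

View pics/s24c.png

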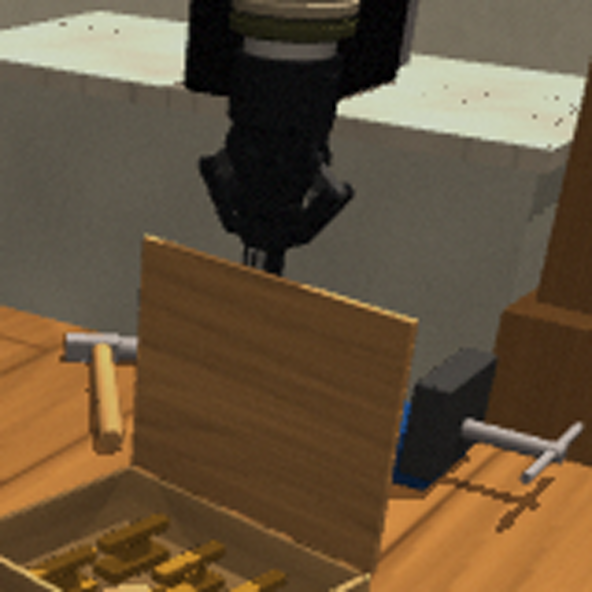

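Lid is pushed to about upright. Continuing along the arc.

Call:
{"name": "move_arm", "arguments": {"rows": [[[-0.012,0,0,0,0,0],[-0.024,0,0,0,0,0],[-0.036,0,0,0,0,0],[-0.048,0,0,0,0,0],[-0.06,0,0,0,0,0],[-0.072,0,0,0,0,0],[-0.084,0,0,0,0,0],[-0.094,0,0,0,0,0],[-0.108,0,0.008,0,0,0],[-0.122,0,0.016,0,0,0],[-0.134,0,0.027,0,0,0],[-0.146,0,0.038,0,0,0],[-0.146,0,0.038,0,0,0]]]}}

```text
time: 49.7
tool_pos: [460.1, 212.6, 156.9]
tcp_rot: [-179.9, 0.1, 78.6]
ft_force: [0.1, 0.7, -0.0]
finger_gap: 0.2
```

```bash
python3 -c "
from h import *
go((*bx(-48,25),133,78.7),(*bx(-63,25),104,78.7),(*bx(-73,25),73,78.7),(*bx(-76,25),56,78.7))
for f,n,b in(('s25','side',(180,60,340,220)),('s26','scene',(290,80,450,240))):
  snap(n,f); im=cv2.imread('pics/'+f+'.png')[b[1]:b[3],b[0]:b[2]]; cv2.imwrite('pics/'+f+'c.png',cv2.resize(im,None,fx=3.7,fy=3.7,interpolation=cv2.INTER_CUBIC))
"
```

```text
t 49.7 at [460.1 212.6 156.9] [-1.799e+02  1.000e-01  7.860e+01] gap 0.2 F [ 0.1  0.7 -0. ]
(np.float64(457.0792186126938), np.float64(194.8291499958255), 133, 78.7) -> [-0.018, 0.0006, 0.024] [-0.1, 0.1, -0.1] rows>= 1
(np.float64(454.14002644905605), np.float64(180.11993011762632), 104, 78.7) -> [-0.0329, 0.0007, 0.053] [-0.1, 0.1, -0.1] rows>= 2
(np.float64(452.1805650066309), np.float64(170.3137835321602), 73, 78.7) -> [-0.0429, 0.0008, 0.084] [-0.1, 0.1, -0.1] rows>= 2
(np.float64(451.59272657390335), np.float64(167.37193955652035), 56, 78.7) -> [-0.0458, 0.0008, 0.101] [-0.1, 0.1, -0.1] rows>= 3
```

View pics/s26c.png

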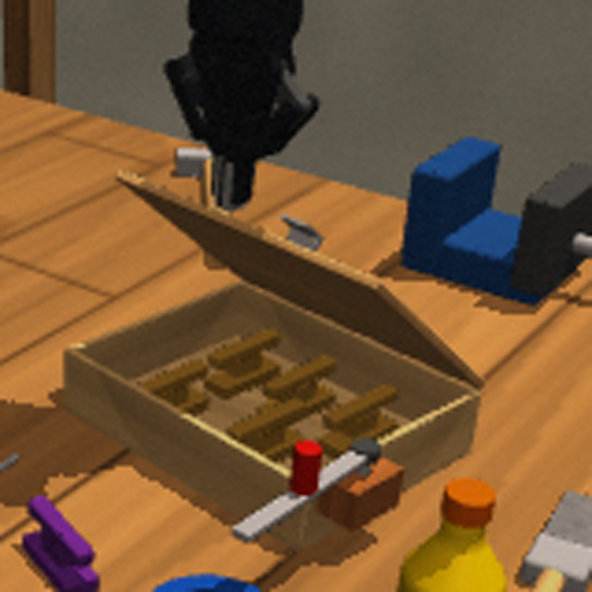

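View pics/s25c.png

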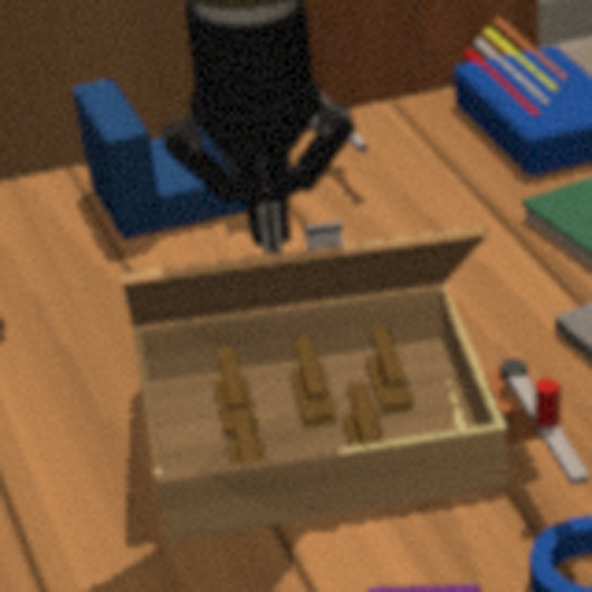

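Lid is about 40° open now with the catch visible. One cleat has been nudged sideways inside the box (now at side crop (362,412)) but is still upright and inside. Pressing down.

Call:
{"name": "move_arm", "arguments": {"rows": [[[-0.01,0,0.012,0,0,0],[-0.018,0,0.024,0,0,0],[-0.026,0,0.038,0,0,0],[-0.033,0,0.053,0,0,0],[-0.038,0,0.068,0,0,0],[-0.043,0,0.084,0,0,0],[-0.046,0,0.1,0,0,0],[-0.047,0,0.107,0,0,0],[-0.047,0,0.112,0,0,0],[-0.047,0,0.112,0,0,0]]]}}

```text
time: 50.8
tool_pos: [451.5, 168.4, 45.7]
tcp_rot: [-179.9, 0.0, 78.7]
ft_force: [0.4, 0.5, -0.7]
finger_gap: -0.1
```

Call:
{"name": "move_arm", "arguments": {"rows": [[[0,0,0.003,0,0,0],[0,0,0.005,0,0,0],[0,0,0.005,0,0,0]]]}}

```text
time: 51.1
tool_pos: [452.3, 168.7, 41.7]
tcp_rot: [180.0, -0.0, 78.7]
ft_force: [-0.2, -0.0, -0.1]
finger_gap: 0.1
```

Call:
{"name": "move_arm", "arguments": {"rows": [[[0,0,0.003,0,0,0],[0,0,0.005,0,0,0],[0,0,0.005,0,0,0]]]}}

```text
time: 51.4
tool_pos: [451.9, 168.5, 36.2]
tcp_rot: [-180.0, 0.0, 78.7]
ft_force: [-0.7, 0.1, -0.3]
finger_gap: 0.1
```

```bash
python3 -c "
from h import *
for f,n,b in(('s27','side',(180,60,340,220)),('s28','scene',(290,80,450,240))):
  snap(n,f); im=cv2.imread('pics/'+f+'.png')[b[1]:b[3],b[0]:b[2]]; cv2.imwrite('pics/'+f+'c.png',cv2.resize(im,None,fx=3.7,fy=3.7,interpolation=cv2.INTER_CUBIC))
"
```

```text
(no output)
```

View pics/s28c.png

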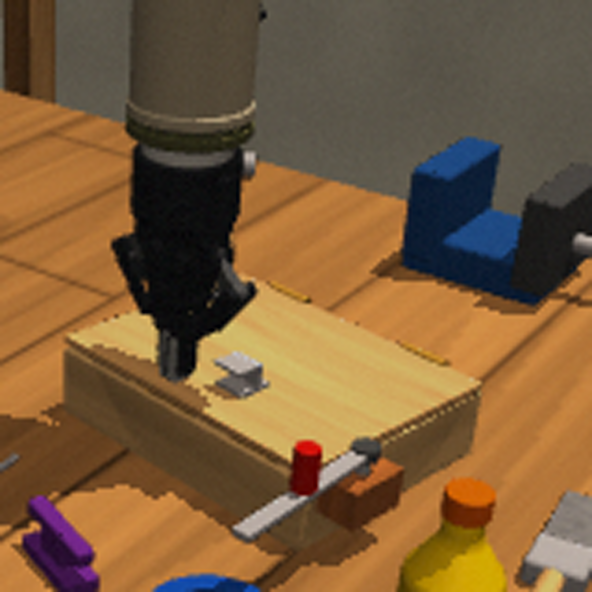

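View pics/s27c.png

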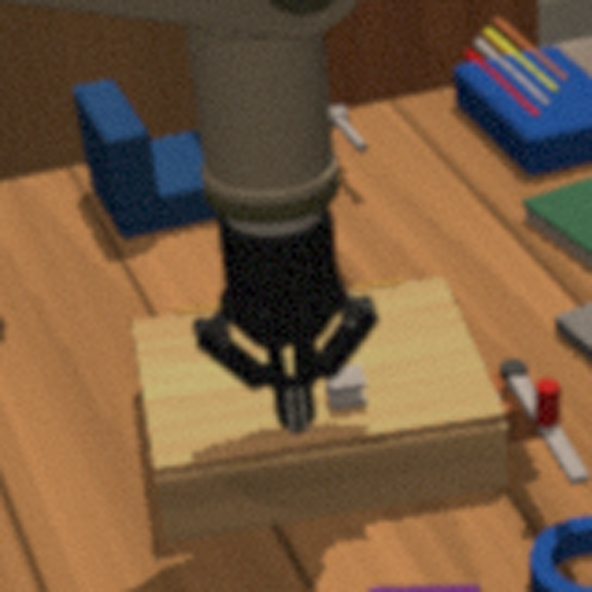

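Lid looks about flat, though a slim dark line shows along the -y edge. I'll press on until the force shows contact.

Call:
{"name": "move_arm", "arguments": {"rows": [[[0,0,0.002,0,0,0],[0,0,0.004,0,0,0],[0,0,0.004,0,0,0]]]}}

```text
time: 51.8
tool_pos: [451.8, 168.5, 32.1]
tcp_rot: [-180.0, 0.0, 78.7]
ft_force: [-0.3, 0.4, -0.2]
finger_gap: -0.2
```

Call:
{"name": "move_arm", "arguments": {"rows": [[[0,0,0.002,0,0,0],[0,0,0.004,0,0,0],[0,0,0.004,0,0,0]]]}}

```text
time: 52.1
tool_pos: [452.4, 168.6, 31.0]
tcp_rot: [180.0, 0.0, 78.7]
ft_force: [-12.9, -4.3, 26.3]
finger_gap: -0.0
```

Firm stop with 26 N upward, so the lid is on its rim. Backing up and checking.

Call:
{"name": "move_arm", "arguments": {"rows": [[[0,0,0,0,0,0],[0,0,-0.02,0,0,0],[0,0,-0.06,0,0,0],[0,0,-0.1,0,0,0],[0,0,-0.14,0,0,0],[0,0,-0.14,0,0,0],[0,0,-0.14,0,0,0]]]}}

```text
time: 52.8
tool_pos: [453.0, 168.8, 169.6]
tcp_rot: [179.9, -0.1, 78.7]
ft_force: [-0.1, -0.6, -0.5]
finger_gap: -0.0
```

```bash
python3 -c "
from h import *
for f,n,b in(('s29','side',(180,60,340,220)),('s30','scene',(290,80,450,240))):
  snap(n,f); im=cv2.imread('pics/'+f+'.png')[b[1]:b[3],b[0]:b[2]]; cv2.imwrite('pics/'+f+'c.png',cv2.resize(im,None,fx=3.7,fy=3.7,interpolation=cv2.INTER_CUBIC))
"
```

```text
(no output)
```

View pics/s30c.png

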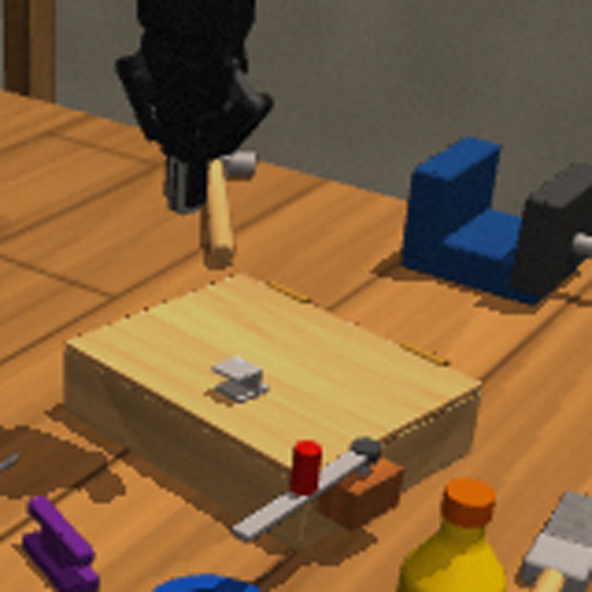

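View pics/s29c.png

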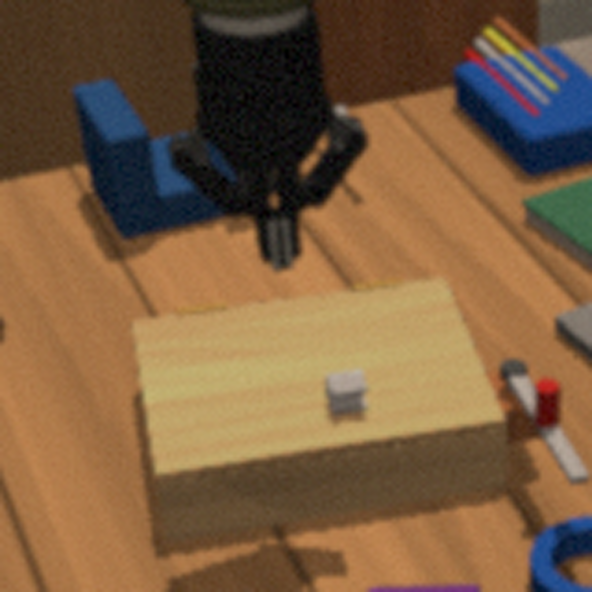

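```bash
python3 -c "
from h import *
A=ld('s30');B=ld('s29')
g=lambda p:(290+p[0]/3.7,80+p[1]/3.7);h=lambda p:(180+p[0]/3.7,60+p[1]/3.7)
print('-x+y',tri(A,g((66,344)),B,h((154,470))),'+x-y',tri(A,g((480,383)),B,h((444,280))),'catch top near',tri(A,g((212,367)),B,h((330,378))))
for q in((-100,125),(-100,-125),(100,-125),(100,125)):
  P=(*bx(*q),63); a=(proj(A,P)-[290,80])*3.7; b=(proj(B,P)-[180,60])*3.7; print(q,a.round(),b.round())
"
```

```text
-x+y (array([348.5, 172.6,  56.4]), np.float64(5.3)) +x-y (array([630.5, 315.8,  56.9]), np.float64(0.8)) catch top near (array([482.9, 176.5,  85.7]), np.float64(13.3))
(-100, 125) [ 61. 338.] [158. 474.]
(-100, -125) [302. 475.] [510. 419.]
(100, -125) [482. 380.] [449. 275.]
(100, 125) [240. 269.] [135. 318.]
```

```bash
python3 -c "
from h import *
A=ld('s30');B=ld('s29')
g=lambda p:(290+p[0]/3.7,80+p[1]/3.7);h=lambda p:(180+p[0]/3.7,60+p[1]/3.7)
print(tri(A,g((186,212)),B,h((283,269))), sensors.sense()['tool_pos'])
print('knob',tri(A,g((307,447)),B,h((546,386))),'piv',tri(A,g((366,446)),B,h((512,367))))
P=np.array([617,159.]); 
for a in (-96,-110,-130,-150,-170,-180,-191.3): print(a,(P+70*np.array([np.cos(np.radians(a)),np.sin(np.radians(a))])).round(1))
print('exp pivot',bx(-51,-139))
"
```

```text
(array([454.3, 170.1, 194.5]), np.float64(0.7)) [451.21676409 168.330583   166.9954123 ]
knob (array([608.9,  87.7, 104.3]), np.float64(0.7)) piv (array([616.7, 158.9,  73.2]), np.float64(0.7))
-96 [609.7  89.4]
-110 [593.1  93.2]
-130 [572.  105.4]
-150 [556.4 124. ]
-170 [548.1 146.8]
-180 [547. 159.]
-191.3 [548.4 172.7]
exp pivot [617.31218418 159.75213836]
```

Lid is flat: its -x and +x corners triangulate to 56.4 and 56.9 mm. Now the latch: approach the knob from its +x (world) side.

```bash
cat >> h.py <<'E'
LP=np.array([617,159.])
def push(phi,off=20.5):
    a=np.radians(phi); k=LP+70*np.array([np.cos(a),np.sin(a)]); d=np.array([np.sin(a),-np.cos(a)]); return k-off*d, phi-90+360
E
python3 -c "
from h import *
p,y=push(-96,27);print(p,y)
go((*p,167,y),(*p,62,y))"
```

```text
[636.53509875  86.56119882] 174
t 52.9 at [451.2 168.3 167. ] [-1.799e+02  1.000e-01  7.870e+01] gap -0.0 F [ 0.4 -0.1 -1. ]
(np.float64(636.5350987462076), np.float64(86.56119881599423), 167, 174) -> [-0.0438, 0.1978, -0.0004] [-0.1, -0.1, -95.3] rows>= 12
(np.float64(636.5350987462076), np.float64(86.56119881599423), 62, 174) -> [-0.0437, 0.198, 0.1046] [-0.1, -0.1, -95.3] rows>= 12
```

Call:
{"name": "move_arm", "arguments": {"rows": [[[-0.044,0.198,-0.01,0,0,-95.3],[-0.044,0.198,-0.01,0,0,-95.3],[-0.044,0.198,-0.01,0,0,-95.3],[-0.044,0.198,-0.01,0,0,-95.3],[-0.044,0.198,-0.01,0,0,-95.3],[-0.044,0.198,-0.01,0,0,-95.3],[-0.044,0.198,-0.01,0,0,-95.3],[-0.044,0.198,-0.01,0,0,-95.3],[-0.044,0.198,-0.01,0,0,-95.3],[-0.044,0.198,-0.01,0,0,-95.3],[-0.044,0.198,-0.01,0,0,-95.3],[-0.044,0.198,-0.01,0,0,-95.3],[-0.044,0.198,0,0,0,-95.3],[-0.044,0.198,0.02,0,0,-95.3],[-0.044,0.198,0.04,0,0,-95.3],[-0.044,0.198,0.04,0,0,-95.3],[-0.044,0.198,0.04,0,0,-95.3]]]}}

```text
time: 54.6
tool_pos: [636.7, 86.5, 127.3]
tcp_rot: [-180.0, -0.1, 173.9]
ft_force: [-0.3, 0.4, -0.1]
finger_gap: 0.2
```

```bash
python3 -c "
from h import *
p,y=push(-96,27)
go((*p,62,y))
snap('wrist','w12')
for f,n,b in(('s31','side',(260,60,420,220)),('s32','scene',(320,100,480,260))):
  snap(n,f); im=cv2.imread('pics/'+f+'.png')[b[1]:b[3],b[0]:b[2]]; cv2.imwrite('pics/'+f+'c.png',cv2.resize(im,None,fx=3.7,fy=3.7,interpolation=cv2.INTER_CUBIC))
"
```

```text
t 54.6 at [636.7  86.5 127.3] [-1.800e+02 -1.000e-01  1.739e+02] gap 0.2 F [-0.3  0.4 -0.1]
(np.float64(636.5350987462076), np.float64(86.56119881599423), 62, 174) -> [-0.0, 0.0001, 0.0653] [-0.0, -0.1, -0.1] rows>= 2
```

View pics/w12.png

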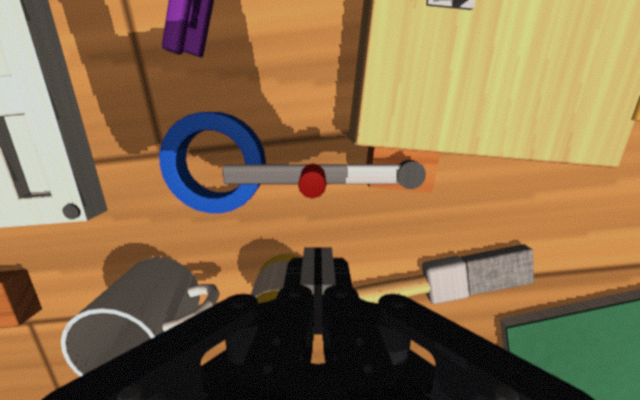

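View pics/s32c.png

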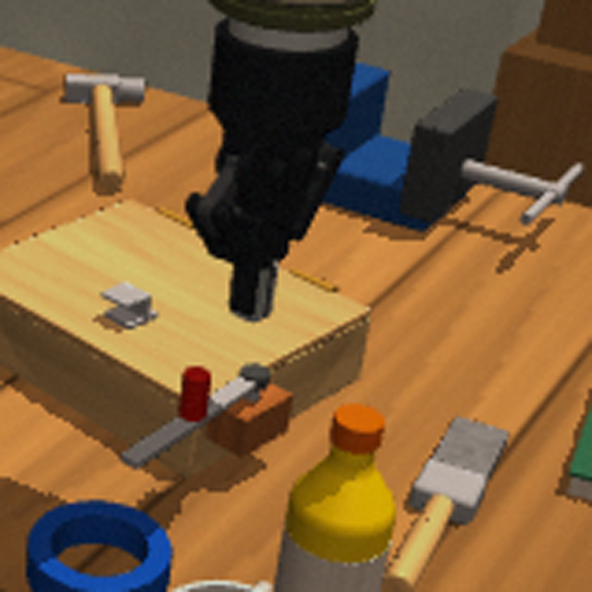

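View pics/s31c.png

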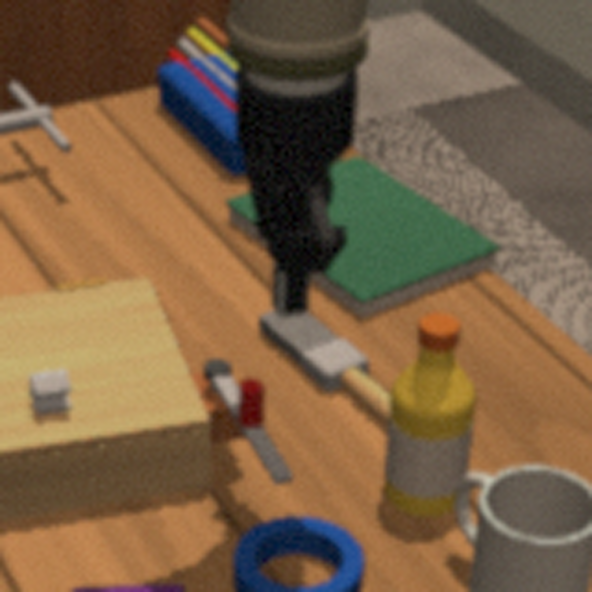

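The knob (wrist (312,182)) lines up with the closed fingers (318,270), and the glue and mug are clear. Going down.

Call:
{"name": "move_arm", "arguments": {"rows": [[[-0.003,0,0.02,0,0,0],[-0.003,0,0.04,0,0,0],[-0.003,0,0.055,0,0,0],[-0.003,0,0.065,0,0,0],[-0.003,0,0.065,0,0,0],[-0.003,0,0.065,0,0,0]]]}}

```text
time: 55.35
tool_pos: [640.9, 86.3, 64.1]
tcp_rot: [180.0, 0.0, 174.0]
ft_force: [1.1, -0.1, 0.4]
finger_gap: 0.3
```

```bash
python3 -c "
from h import *
go(*[(*push(f,20)[0],62,push(f)[1]) for f in (-98,-106,-114,-122,-130,-138,-146,-154,-162,-170,-178,-184)])
snap('wrist','w13')
"
```

```text
t 55.35 at [640.9  86.3  64.1] [180.   0. 174.] gap 0.3 F [ 1.1 -0.1  0.4]
(np.float64(627.0632443076267), np.float64(86.89777316888876), 62, 172) -> [0.0138, -0.0008, 0.0021] [0.0, 0.0, 2.0] rows>= 1
(np.float64(616.9306190115765), np.float64(86.1989341679777), 62, 164) -> [0.0239, -0.0026, 0.0021] [0.0, 0.0, 10.0] rows>= 2
(np.float64(606.799344137546), np.float64(86.91708510350193), 62, 156) -> [0.034, -0.0029, 0.0021] [0.0, 0.0, 18.0] rows>= 3
(np.float64(596.8666134268042), np.float64(89.03824798438609), 62, 148) -> [0.0441, -0.0019, 0.0021] [0.0, 0.0, 26.0] rows>= 4
(np.float64(587.3257561843218), np.float64(92.52113678794075), 62, 140) -> [0.054, 0.0006, 0.0021] [0.0, 0.0, 34.0] rows>= 4
(np.float64(578.3624743437596), np.float64(97.29796104533204), 62, 132) -> [0.0634, 0.0044, 0.0021] [0.0, 0.0, 42.0] rows>= 5
(np.float64(570.151227990562), np.float64(103.27574530594688), 62, 124) -> [0.0722, 0.0095, 0.0021] [0.0, 0.0, 50.0] rows>= 6
(np.float64(562.8518396948398), np.float64(110.33813879878124), 62, 116) -> [0.0802, 0.0158, 0.0021] [0.0, 0.0, 58.0] rows>= 7
(np.float64(556.6063837468382), np.float64(118.3476800678506), 62, 108) -> [0.0872, 0.0231, 0.0021] [0.0, 0.0, 66.0] rows>= 8
(np.float64(551.536420842484), np.float64(127.1484725030707), 62, 100) -> [0.0932, 0.0313, 0.0021] [0.0, 0.0, 74.0] rows>= 9
(np.float64(547.7406320427134), np.float64(136.569218690443), 62, 92) -> [0.0979, 0.0403, 0.0021] [0.0, 0.0, 82.0] rows>= 10
(np.float64(545.7753870069298), np.float64(143.9316721568923), 62, 86) -> [0.1007, 0.0474, 0.0021] [0.0, 0.0, 88.0] rows>= 11
```

View pics/w13.png

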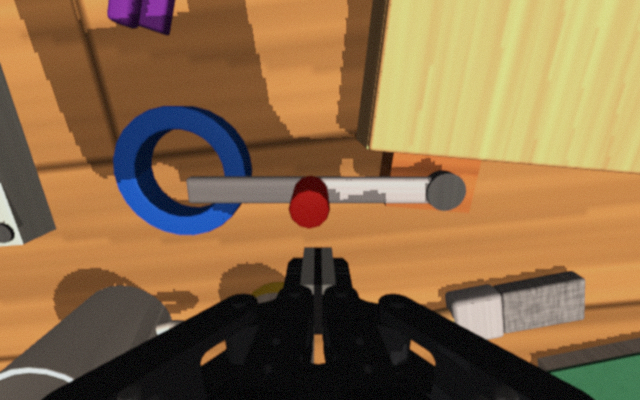

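Fingertips (318,250) sit just behind the knob (310,202). Pushing along the first half of the arc.

Call:
{"name": "move_arm", "arguments": {"rows": [[[0.014,-0.001,0.002,0,0,2],[0.024,-0.003,0.002,0,0,8],[0.034,-0.003,0.002,0,0,16],[0.044,-0.002,0.002,0,0,24],[0.054,0.001,0.002,0,0,32],[0.063,0.004,0.002,0,0,40],[0.063,0.004,0.002,0,0,42]]]}}

```text
time: 56.1
tool_pos: [578.5, 97.3, 63.0]
tcp_rot: [179.9, 0.1, 131.7]
ft_force: [-0.1, -0.4, -0.0]
finger_gap: -0.4
```

```bash
python3 -c "
from h import *
go(*[(*push(f,20)[0],62,push(f)[1]) for f in (-146,-154,-162,-170,-178,-184,-190)])
snap('wrist','w14')
"
```

```text
t 56.1 at [578.5  97.3  63. ] [1.799e+02 1.000e-01 1.317e+02] gap -0.4 F [-0.1 -0.4 -0. ]
(np.float64(570.151227990562), np.float64(103.27574530594688), 62, 124) -> [0.01, -0.0023, 0.001] [0.1, 0.1, 7.7] rows>= 1
(np.float64(562.8518396948398), np.float64(110.33813879878124), 62, 116) -> [0.0201, -0.003, 0.001] [0.1, 0.0, 15.7] rows>= 2
(np.float64(556.6063837468382), np.float64(118.3476800678506), 62, 108) -> [0.0303, -0.0024, 0.0009] [0.1, 0.0, 23.7] rows>= 3
(np.float64(551.536420842484), np.float64(127.1484725030707), 62, 100) -> [0.0402, -0.0003, 0.0009] [0.1, 0.0, 31.7] rows>= 4
(np.float64(547.7406320427134), np.float64(136.569218690443), 62, 92) -> [0.0498, 0.0031, 0.0009] [0.1, 0.0, 39.7] rows>= 5
(np.float64(545.7753870069298), np.float64(143.9316721568923), 62, 86) -> [0.0566, 0.0066, 0.0009] [0.1, 0.0, 45.7] rows>= 6
(np.float64(544.5904937358068), np.float64(151.45921737644096), 62, 80) -> [0.063, 0.0107, 0.0009] [0.1, 0.0, 51.7] rows>= 7
```

View pics/w14.png

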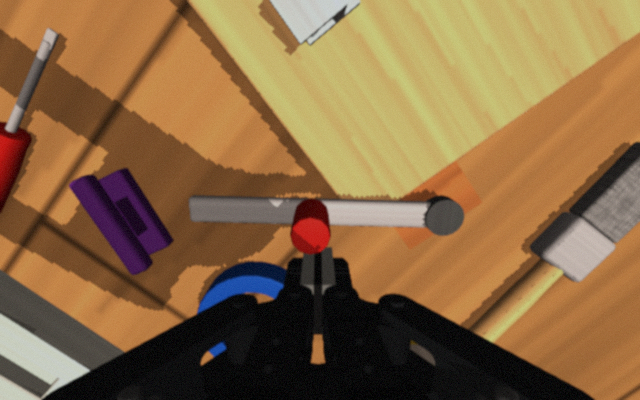

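Latch is about halfway with the knob (310,228) against the fingers. Continuing.

Call:
{"name": "move_arm", "arguments": {"rows": [[[0.01,-0.002,0.001,0,0,8],[0.02,-0.003,0.001,0,0,16],[0.03,-0.002,0.001,0,0,24],[0.04,0,0.001,0,0,32],[0.05,0.003,0.001,0,0,40],[0.057,0.007,0.001,0,0,46],[0.057,0.007,0.001,0,0,46]]]}}

```text
time: 56.85
tool_pos: [546.1, 144.7, 61.7]
tcp_rot: [179.9, -0.0, 86.0]
ft_force: [-0.1, 0.6, 0.9]
finger_gap: -0.2
```

```bash
python3 -c "
from h import *
go(*[(*push(f,20)[0],62,push(f)[1]) for f in (-188,-191.3,-194)])
snap('wrist','w15')
"
```

```text
t 56.85 at [546.1 144.7  61.7] [179.9  -0.   86. ] gap -0.2 F [-0.1  0.6  0.9]
(np.float64(544.8977731688888), np.float64(148.9367556923732), 62, 82) -> [0.0041, -0.0015, -0.0003] [0.1, -0.0, 4.0] rows>= 1
(np.float64(544.4380510168868), np.float64(153.10393692604396), 62, 78.69999999999999) -> [0.0082, -0.0023, -0.0003] [0.1, -0.0, 7.3] rows>= 1
(np.float64(544.2408612486869), np.float64(156.5286181664568), 62, 76) -> [0.0116, -0.0027, -0.0003] [0.1, -0.0, 10.0] rows>= 2
```

View pics/w15.png

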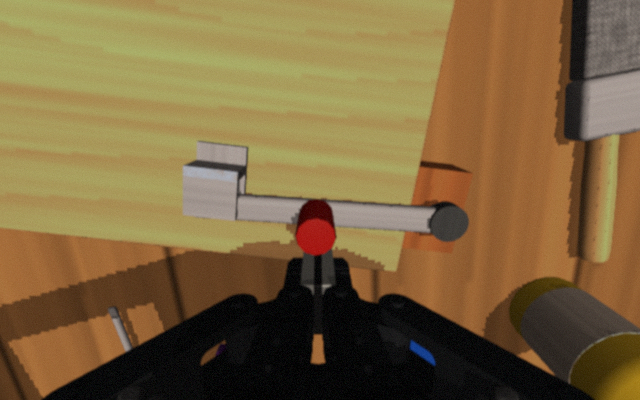

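The bar is entering the catch (215,192). Finishing slowly until it stops.

Call:
{"name": "move_arm", "arguments": {"rows": [[[0.002,-0.001,0,0,0,2],[0.004,-0.001,0,0,0,4],[0.006,-0.002,0,0,0,6],[0.008,-0.002,0,0,0,7],[0.008,-0.002,0,0,0,7]]]}}

```text
time: 57.4
tool_pos: [544.4, 149.4, 61.0]
tcp_rot: [180.0, 0.2, 79.1]
ft_force: [-2.2, -9.8, 3.0]
finger_gap: 0.1
```

Call:
{"name": "move_arm", "arguments": {"rows": [[[0.002,0,0,0,0,0],[0.003,0,0,0,0,0],[0.003,0,0,0,0,0]]]}}

```text
time: 57.7
tool_pos: [544.4, 149.6, 60.9]
tcp_rot: [-180.0, 0.4, 79.1]
ft_force: [-5.5, -22.9, 7.8]
finger_gap: 0.4
```

Hard stop at 23 N. I'll back off and check.

Call:
{"name": "move_arm", "arguments": {"rows": [[[0,0,0,0,0,0],[-0.02,0,0,0,0,0],[-0.04,0,0,0,0,0],[-0.04,0,-0.04,0,0,0],[-0.04,0,-0.08,0,0,0],[-0.04,0,-0.13,0,0,0],[-0.04,0,-0.16,0,0,0],[-0.04,0,-0.16,0,0,0],[-0.04,0,-0.16,0,0,0]]]}}

```text
time: 58.6
tool_pos: [537.8, 115.4, 221.7]
tcp_rot: [179.9, -0.0, 79.1]
ft_force: [0.1, -0.2, -0.6]
finger_gap: -0.1
```

```bash
python3 -c "
from h import *
snap('wrist','w16');snap('scene','s33');s=snap('side','s34')
im=cv2.imread('pics/s33.png')[120:280,300:460]; cv2.imwrite('pics/s33c.png',cv2.resize(im,None,fx=3.7,fy=3.7,interpolation=cv2.INTER_CUBIC))
"
```

```text
(no output)
```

View pics/w16.png

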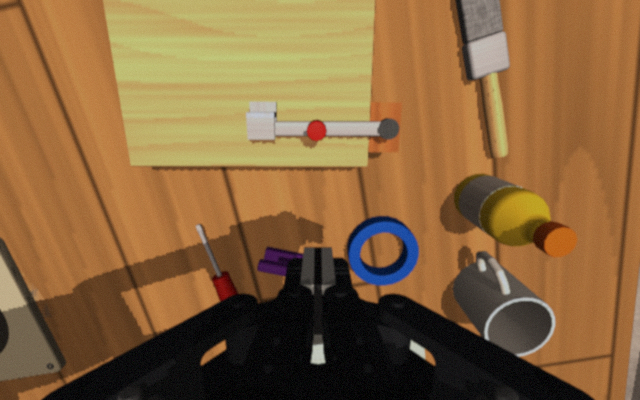

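View pics/s33c.png

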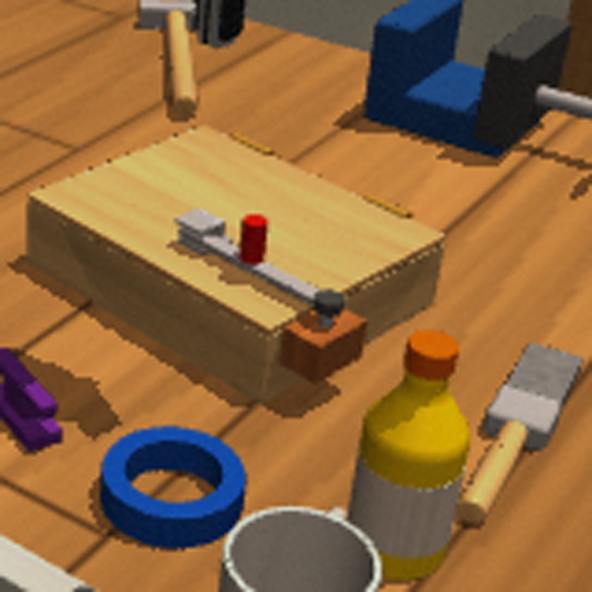

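View pics/s34.png

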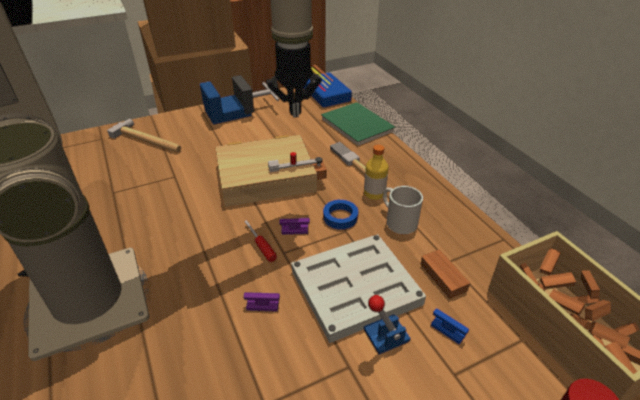

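Bar is parallel to the lid's front edge in the wrist view (bar (275,129) to (388,128), edge along y=166) and sits in the catch. Lid is flat, lever is at rest, and the bystanders are in place. Handing in.

```bash
python3 -c "
from h import *
print(hand_in())"
```

```text
the job is handed in; nothing more can be done
None
```

I finished the job and handed it in at about 59 s of the 210 s; `hand_in()` gave no verdict.

**What I did**
- **Lever:** I pushed the knock-out lever to its stop, feeling 19 N there, and let it spring back.
- **Cleats:** All five cleats went from the mould into the stock box, standing upright.
- **Lid and latch:** I pressed the lid down until it stopped at 26 N, then swung the latch into its catch until it stopped at 23 N.

**Last checks**
- **Lid:** It lies flat, with its front and hinge corners measuring 56.4 and 56.9 mm high. A shut lid's top should be at 63 mm, but the same views also read the rim about 5 mm low.
- **Latch:** The bar is parallel to the lid edge within about 1° and sits in the catch.
- **Other items:** The lever is at rest, the mould is empty, the bystanders look unmoved and the arm is clear of everything.

**What went wrong or disagreed**
- **First lever push missed:** It passed over the knob without moving it, because the closed fingertips are not where the interface text puts them. They were 20 to 32 mm above the reported tool height, and the text says 8 mm below. I allowed for this from then on.
- **One cleat shifted:** A cleat moved a few centimetres inside the box while the lid was closing. It was still upright and inside when last seen, but I could not see the cleats once the lid was down.

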